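Put the dissecting instruments in for UV treatment

TASK

Clear the used dissecting instruments (forceps, scalpel handle, needle, spatula, scissors, cork borer: whichever are there) from the bench into the UV cabinet: raise its shutter, draw the tray right out by its handle, lay every instrument inside the tray, then slide the loaded tray back in under the shutter until it is fully home and lower the shutter all the way. Only then set the lamp timer to a quarter turn from its off mark. Leave the pens, bottles and other things where they are.

Things in the scene. Friction and masses are not known exactly. Their poses are not given: they have to be found in the camera images.
- hood: Bench-top UV cabinet, fixed: 204 mm wide (y), 190 deep (x), 186 high, clear panes, steel back, no floor (the tray slides on the bench). Origin on the bench; x points from its open front to its back, z up. Inside: side panes at y = +-96 mm, back (the tray's stop) at x = +95. Roof z = 186; on it, from x = +7 to +97, a housing, top z = 220, with the timer.
- hood_mouth (a point): Middle of the foot of the cabinet's front opening, on the bench, at x = -93 mm in the cabinet's frame; axes as the cabinet's. The opening is as wide as the inside and closed by the shutter; the front's outermost parts reach 8 mm further forward.
- shutter (a joint): Height (m) of the amber shutter pane: 0 shut, 0.095 top stop. It slides straight up and down at the mouth and stays where it is left (about 8 N lifts it, 2 N lowers it). Raised by h it leaves h + 4 mm free above the bench. A notch in its lower edge, 60 mm wide, up to z = 38 mm when shut, lets the tray's tongue through.
- shutter_bar (a point): Centre of the shutter's aluminium lifting bar on its top edge: 120 mm long (y), 14 thick (x), 28 tall; axes as the cabinet's. Shut, it is 211 mm above the bench and the bar's underside 11 mm above the roof, over the front edge. Pinch it from above across its thickness, lift or lower.
- timer (a joint): Angle (rad) of the lamp timer's knob: 0 = off, white pointer towards the cabinet's front; grows clockwise seen from above, up to 3.3; stays where it is left. Dial marks every 30 degrees from off (the broad mark); a quarter turn is 1.57. At the start up to 0.35 may be left on it.
- timer_grip (a point): On the upright axis of the timer knob at gripping height, 257 mm above the bench. The knob's grip is a bar 42 mm long, 14 wide, 32 tall (its top 7 mm above this point), along the cabinet's x when the joint is 0. Axes turn with the knob: x along the bar, z up.
- tray: Steel tray, loose, 170 mm long (x), 180 wide (y), walls 32 high, floor and walls 4 thick, 0.5 to 0.8 kg. Origin under its centre; x points away from the handle: a tongue 24 wide at height 14 to 20 mm that carries an upright black grip. Starts in the cabinet, handle out through the notch. Home, against the back, its origin is at x = +10, y = 0 +- 6 mm in the cabinet's frame, same axes.
- tray_grip (a point): On the tray's upright handle grip, 165 mm in front (-x) of the tray's centre, 42 mm above its underside; axes as the tray's. The grip is 40 mm long (x), 14 thick (y), from 14 to 60 mm high: pinch it from above across its thickness. With the tray home it stands 59 mm in front of the shutter's face.
- forceps: Steel forceps (tweezers), x from -64 to +62 mm, 14 mm wide at the grip point, 10 mm high; loose, lies flat; origin under its grip point, x along its length, z up. One of the instruments; may be absent.
- scalpel_handle: Steel scalpel handle without blade, x from -53 to +74 mm, 11 mm wide, 8 mm high; loose, lies flat; origin under its grip point, x along its length, z up. One of the instruments; may be absent.
- needle: Dissecting needle with a light wooden handle, x from -45 to +85 mm (handle to +40), 10 mm wide, 10 mm high; loose, lies flat; origin under its grip point, x along its length, z up. One of the instruments; may be absent.
- spatula: Small spatula with a dark wooden handle and steel blade, x from -45 to +86 mm (handle to +40), 12 mm wide (blade 15), 10 mm high; loose, lies flat; origin under its grip point, x along its length, z up. One of the instruments; may be absent.
- scissors: Small dissecting scissors, closed, x from -57 to +63 mm, 13 mm wide at the grip point, 9 mm high, the two finger rings at -x together 47 mm wide; loose, lies flat; origin under its grip point, x along its length, z up. One of the instruments; may be absent.
- borer: Brass cork borer: a tube of 12 mm diameter, x from -38 to +62 mm, with a T-handle of the same thickness, 50 mm wide, at x = -40 mm, 12 mm high; loose, lies flat; origin under its grip point, x along its length, z up. One of the instruments; may be absent.
- marker: Marker pen, white with black cap, x from -58 to +68 mm, 14 mm wide, 13 mm high; lies among the instruments, origin under its middle. Not part of the job.
- pencil: Green pencil, 150 mm long (x), 8 mm thick, origin under its middle. Not part of the job.
- dropper_a: Amber dropper bottle, 36 mm diameter, 95 mm tall, upright, origin under its centre. Not part of the job.
- dropper_b: Amber dropper bottle, 32 mm diameter, 84 mm tall, upright, origin under its centre. Not part of the job.
- slide_box: Grey microscope-slide box, 85 x 100 x 30 mm, origin under its centre. Not part of the job.
- beaker: Small glass beaker, 52 mm diameter, 60 mm tall, upright, origin under its centre. Not part of the job.

How it is judged:
By the outcome, as a careful person would: the job done as asked, in the order asked, and still so for the second after the job is handed in, with the robot touching nothing.
Of forceps, scalpel_handle, needle, spatula, scissors, borer only 3 to 5 are there at a start; the rules pass over those that are not, and their reading is None.
At some moment in a run one of forceps, scalpel_handle, needle, spatula, scissors, borer may be knocked a few centimetres aside while the robot is not near it.
Once in a run the grip may slacken for a moment while it holds something.
It also fails if it takes over 210 s, if anything falls off the work surface, if the arm or the gripper's body presses on something with over 40 N, if the wrist force passes 120 N, or if a joint passes its speed limit or range.

ROBOT

A 6-joint arm with a two-finger parallel gripper is mounted at the origin on the work surface. World frame = base frame: x ahead of the robot, y to its left, z up, the work surface at z = 0. Lengths are in mm, angles in rad, forces in N, time in s.
With the tool pointing down it reaches from about 300 to 775 mm from the base axis. Payload 14.6 kg.
Tool frame: the origin (TCP) lies midway between the tips of the shut fingers; the grasp point (between the pads) lies 19 mm behind it (manip.grasp_offset is the distance from the TCP to the grasp point, in mm); z points along the fingers, y is the line along which they close (so a half turn about z gives the same grasp; the last joint's range is limited). The gripper opens to 94 mm and grips with 3 to 60 N. Pads are 16 mm wide; open, the fingers measure 119 mm over their backs; the gripper's body (75 mm by 177 mm) begins 78 mm behind the grasp point.
Start: joints at [-1.348, 0.3, 1.521, -0, 1.321, -0.067], TCP at [157.161, -527.057, 172.446] pointing down, gripper open.
Joint ranges: [-3.03, 3.03], [-0.79, 2.21], [0.23, 2.52], [-1.04, 4.18], [0, 3.07], [-2.55, 2.55]. Speed limits (rad/s): [2.22, 2.22, 2.57, 3.14, 3.14, 3.14].

INTERFACE

Orientations are given as [roll, pitch, yaw] about the fixed x, y, z axes, in that order (R = Rz(yaw) Ry(pitch) Rx(roll)).
In Python, from cell import manip, viewer gives the robot as it stands. The module is installed in compiled form; this text tells all that it offers.
- The arm moves only by the tool move_arm, never from a script. Its argument "moves" is a list of rows, each a list of 4 numbers: the shift along the tool's x, y, z in m, then the turn about the tool's z in rad. A call has 1 to 12 rows; each row is the pose to reach, as a shift and turn from the pose commanded when the call began, along the tool's axes at that moment; what a row does not reach only later rows make up. A row lasts 1/10 s, in which the tool goes at most 50 mm and 8.59 degrees, less where a joint would pass 70% of its speed; a pose out of reach is approached as far as the arm can. A call with a gripper value outside its range is refused whole. "jaw" is the finger opening in m, from 0 to 0.094, set as the call begins (left out, the last holds). The fingers move at their own pace and stop on an object; "squeeze" is the grip in N (left out, the last holds). Time passes only in rows, so rows that repeat a pose let the fingers close. It gives the time, the measured TCP pose, the force, the opening and the grip force at its end, in the units of the state.
- manip.read_state(): the state, without advancing time (a new reading comes with each control period).
- viewer.camera(name): name is "scene" or "side" or "wrist"; returns a dict with "frame" (480x640x3 uint8, blue, green, red), "z_map" (480x640 float32, mm along the optical axis (not along the pixel's ray), 0 where there is no reading), "fx", "fy", "cx", "cy" (pixels), "origin" and "orientation" of the camera in the world. Camera axes: x right, y down, z forward; pixel columns grow to the right and rows downward; lengths in mm; the calibration is good to about 2 mm. The wrist camera is an equidistant fisheye: a pixel r from the principal point sees the ray r / f radians off the axis. A picture is of the moment at which its call begins.
- manip.sign_off(): hands the job in; it is judged then, once.
The state is a dict: "clock": time; "joints": joint angles; "qd": joint speeds; "effort": joint torques, N m; "eef_pos": TCP position; "eef_rot": TCP orientation; "wrist_force": force on the tool from outside, world axes, zero at the start; "moment": the same for the moment, N m; "finger_gap": finger opening in mm; "finger_force": force on a finger pad.
Only numpy, scipy, OpenCV 4.12 (cv2) and the standard library are available. Lean on these libraries where they do the work, as an engineer would, in place of code of your own. Each camera call takes 0.05 s, during which the arm holds its last target. There are 200 camera calls.

## Working session

There is one attempt and no reset: what is moved stays moved. The work goes in short steps, Python scripts to look and compute and a tool call to move; the robot and the scene stay as the last step left them, time stands still between calls to the robot, and variables do not carry over. Pictures are saved under pics/ and viewed, at most 14 in all, crops included, and the job is handed in when it is done.

Besides the shell and the picture viewer there is one more tool, called after ">>>" as name([rows], argument=value, ...), one row to a line, values as JSON. move_arm: Moves the arm, as the interface text tells. Its arguments: {"type":"object","properties":{"moves":{"type":"array"},"jaw":{"type":"number"},"squeeze":{"type":"number"}},"required":["moves"]}

```bash
mkdir -p pics
cat > h.py <<'E'
import numpy as np, cv2
from cell import manip, viewer
from scipy.spatial.transform import Rotation as R
def cam(n):
    c=viewer.camera(n); return c
def Rm(c):
    o=np.array(c['orientation'],float)
    return o if o.shape==(3,3) else (R.from_euler('xyz',o).as_matrix() if o.size==3 else R.from_quat(o).as_matrix())
def rays(c,uv,fish=False):
    uv=np.atleast_2d(np.array(uv,float)); x=(uv[:,0]-c['cx'])/c['fx']; y=(uv[:,1]-c['cy'])/c['fy']
    if fish:
        r=np.hypot(x,y)+1e-9; d=np.c_[x/r*np.sin(r),y/r*np.sin(r),np.cos(r)]
    else: d=np.c_[x,y,np.ones_like(x)]
    return d@Rm(c).T
def plane(c,uv,z,fish=False):
    d=rays(c,uv,fish); o=np.array(c['origin'],float)
    return o+d*((z-o[2])/d[:,2])[:,None]
def proj(c,P,fish=False):
    p=(np.atleast_2d(P)-np.array(c['origin'],float))@Rm(c)
    if fish:
        rr=np.hypot(p[:,0],p[:,1])+1e-9; th=np.arctan2(rr,p[:,2]); x=p[:,0]/rr*th;y=p[:,1]/rr*th
    else: x=p[:,0]/p[:,2]; y=p[:,1]/p[:,2]
    return np.c_[x*c['fx']+c['cx'],y*c['fy']+c['cy']]
def zpoint(c,uv):
    uv=np.atleast_2d(uv).astype(int); z=c['z_map'][uv[:,1],uv[:,0]]
    return np.array(c['origin'],float)+rays(c,uv)*z[:,None]
E
python3 - <<'E'
from h import *
for n in ('scene','side','wrist'):
    c=cam(n); cv2.imwrite(f'pics/{n}0.png',c['frame']); np.savez(f'{n}0.npz',**c)
    print(n,c['fx'],c['fy'],c['cx'],c['cy'],c['origin'],c['orientation'])
print(manip.read_state(), manip.grasp_offset)
E
```

```text
scene 611.1086974010647 611.1086974010647 323.12266970294365 246.46734912076238 [1407.59754633 -502.99331959 1383.7582616 ] [-2.4795327  -0.01770741  1.08917953]
side 480.14664182472103 480.14664182472103 316.8282715581379 246.2772492100439 [ 373.98178452 -766.5176543   811.87033598] [-2.29135731  0.01599565 -0.3052351 ]
wrist 371.64829954431775 371.64829954431775 319.96617123066045 241.00239866317742 [ 221.36651132 -507.68916228  384.4992869 ] [ 2.90925626e+00  3.10311165e-04 -1.28210982e+00]
{'clock': 0.15, 'joints': array([-1.34758086e+00,  3.00324042e-01,  1.52142761e+00,  2.08437607e-05,
        1.32067828e+00, -6.65915327e-02]), 'qd': array([ 7.09024395e-05, -2.58878801e-03, -2.03352093e-03,  5.85184946e-04,
       -8.46168241e-05,  1.38699394e-03]), 'effort': array([-1.17562511e-03, -5.31960046e+01, -3.52821887e+01,  7.07634492e-02,
        2.36101641e-02, -5.79494622e-05]), 'eef_pos': array([ 157.13127935, -526.84960145,  172.0319289 ]), 'eef_rot': array([-3.14075857e+00, -7.58609336e-05,  2.89801802e-01]), 'wrist_force': array([-0.21728381, -0.26339907,  0.0932599 ]), 'moment': array([-0.03861835,  0.01930125,  0.04903333]), 'finger_force': 0.0, 'finger_gap': 94.05199768517498} 18.8
```

View pics/scene0.png

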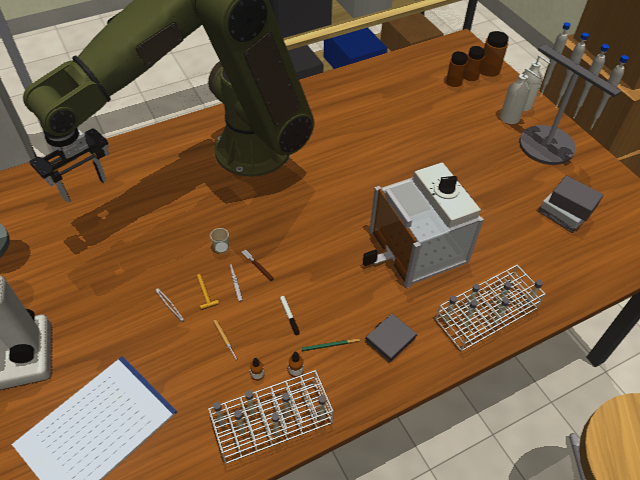

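View pics/side0.png

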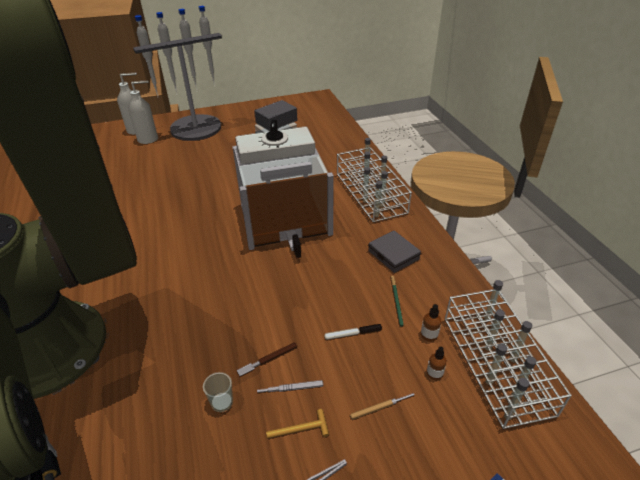

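The scene shows forceps (170,304), borer (206,292), scalpel handle (236,282), spatula (258,265) and needle (226,340), plus the marker (290,315). Scissors are absent. The cabinet is at (430,225), with the knob at (448,185) and the tray grip at (371,258). The side view shows the same things, with the grip at (296,245).

Run:
```python
from h import *
for n in ('scene','side'):
    c=dict(np.load(f'{n}0.npz')); 
    v,u=np.mgrid[0:480,0:640]; P=np.array(c['origin'])+rays(c,np.c_[u.ravel(),v.ravel()])*c['z_map'].ravel()[:,None]
    P=P.reshape(480,640,3); ok=c['z_map']>0
    print(n,'bench z',[np.round(P[b,a,2],1) for a,b in ([(330,200),(300,270)] if n=='scene' else [(200,300),(350,280)])])
    x0,y0,x1,y1=(350,150,490,290) if n=='scene' else (225,110,340,260)
    w=np.zeros((480,640),bool); w[y0:y1,x0:x1]=1
    f=c['frame'].astype(int); hsv=cv2.cvtColor(c['frame'],cv2.COLOR_BGR2HSV)
    for nm,lo,hi in (('knob',245,275),('top',214,232),('roof',180,192),('grip',30,66)):
        m=w&ok&(P[...,2]>lo)&(P[...,2]<hi)
        if nm=='grip': m&=f.max(2)<60
        q=P[m]; 
        if len(q)<4: print(nm,len(q)); continue
        r=cv2.minAreaRect(q[:,:2].astype(np.float32)); print(nm,len(q),np.round(q.mean(0),1),np.round(q.std(0),1),np.round(r[0],1),np.round(r[1],1),round(r[2],1))
    # white housing only
    m=w&ok&(P[...,2]>214)&(P[...,2]<226)&(f.min(2)>150); q=P[m]
    if len(q)>5: r=cv2.minAreaRect(q[:,:2].astype(np.float32)); print('white',len(q),r, q[:,2].mean())
    k=4 if n=='side' else 5
    cr=c['frame'][y0:y1,x0:x1]; cv2.imwrite(f'pics/{n}_crop.png',cv2.resize(cr,None,fx=k,fy=k,interpolation=cv2.INTER_CUBIC)[:600,:800])
```

```text
scene bench z [np.float64(-0.9), np.float64(-2.6)]
knob 141 [593.7 308.1 257.7] [ 5.9 11.7  6.7] [592.6 310.9] [42.4 19. ] 70.3
top 1888 [597.8 286.4 221.1] [55.2 55.2  3.8] [589.6 258.7] [201.4 194.3] 87.5
roof 2243 [602.5 228.7 186. ] [65.1 39.4  2.7] [585.6 260.1] [206.6 228.9] 88.7
grip 311 [587.6 136.   51.7] [36.2 33.9 10.4] [576.7 125.2] [ 87.9 191. ] 87.3
white 1393 ((588.5748291015625, 258.9410400390625), (195.87408447265625, 190.90655517578125), 86.50279235839844) 220.3359231682536
side bench z [np.float64(-3.1), np.float64(-4.0)]
knob 85 [587.9 300.5 256.4] [ 6.1 12.6  5.1] [589.3 307.5] [46.  14.4] 73.9
top 1585 [585.2 273.3 218.9] [51.7 60.8  3.8] [587.  255.3] [202.7 188.4] 87.9
roof 1690 [576.4 222.3 183.9] [67.2 44.7  2.3] [586.6 260. ] [210.1 222.2] 87.1
grip 802 [595.4 237.5  52.4] [ 62.  202.2   9.3] [639.1 404. ] [667.5 190. ] 77.1
white 1101 ((587.3128662109375, 255.38589477539062), (196.15211486816406, 185.29605102539062), 87.12285614013672) 218.10252344743193
```

View pics/side_crop.png

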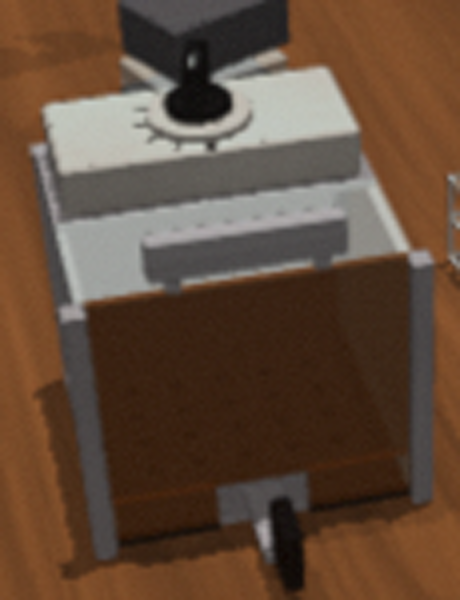

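The crop shows the shut shutter with its grey lifting bar at (245,245), the knob at (195,85) turned slightly off its mark, and the tray grip at (288,540).

Run:
```python
from h import *
for n in ('scene','side'):
    c=dict(np.load(f'{n}0.npz')); 
    v,u=np.mgrid[0:480,0:640]; P=np.array(c['origin'])+rays(c,np.c_[u.ravel(),v.ravel()])*c['z_map'].ravel()[:,None]
    P=P.reshape(480,640,3); ok=c['z_map']>0
    f=c['frame'].astype(int)
    def show(nm,m):
        q=P[m&ok]
        if len(q)<4: return print(nm,len(q))
        r=cv2.minAreaRect(q[:,:2].astype(np.float32)); print(n,nm,len(q),np.round(q.mean(0),1),np.round(r[0],1),np.round(r[1],1),round(r[2],1),np.round(np.linalg.svd(q[:,:2]-q[:,:2].mean(0),full_matrices=False)[2][0],3))
    X,Y,Z=P[...,0],P[...,1],P[...,2]
    show('housing',(Z>214)&(Z<226)&(X>460)&(X<720)&(Y>230)&(Y<380))
    show('bar',(Z>205)&(Z<232)&(X>460)&(X<720)&(Y>140)&(Y<215))
    show('bartop',(Z>219)&(Z<232)&(X>460)&(X<720)&(Y>140)&(Y<215))
    show('knob',(Z>248)&(Z<275)&(X>540)&(X<650)&(Y>250)&(Y<350))
    show('knobtop',(Z>259)&(Z<275)&(X>540)&(X<650)&(Y>250)&(Y<350))
    show('grip',(Z>25)&(Z<72)&(X>540)&(X<640)&(Y>70)&(Y<135))
    show('griptop',(Z>53)&(Z<72)&(X>540)&(X<640)&(Y>70)&(Y<135))
    # instruments
    show('all',(Z>1e9))
    for lo in (0,):
        m=((np.abs(X-420)<220)&(np.abs(Y+150)<260)&ok&(Z>3.5)&(Z<25)).astype(np.uint8)
        k,l,s,ce=cv2.connectedComponentsWithStats(m,connectivity=8)
        for i in range(1,k):
            if s[i,4]>25: print('blob',np.round(ce[i]),s[i]); show('b',l==i)
```

```text
scene housing 1496 [599.9 307.  220. ] [592.2 311.2] [ 95.9 194.4] 86.8 [ 1.    -0.029]
scene bar 339 [588.  164.7 220.8] [583.4 167. ] [ 17.6 126.7] 87.5 [ 0.999 -0.048]
scene bartop 220 [585.8 166.2 225.3] [583.  167.3] [ 17.2 125.9] 87.0 [ 0.998 -0.058]
scene knob 121 [593.6 308.5 259.6] [592.6 310.9] [42.4 19. ] 69.8 [-0.32  -0.947]
scene knobtop 77 [592.8 309.1 263. ] [592.3 310.2] [40.8 18.9] 70.1 [-0.247 -0.969]
scene grip 161 [585.   99.9  47.2] [584.4 107.2] [52.  21.2] 82.4 [-0.096 -0.995]
scene griptop 67 [583.4  99.9  59.5] [581.6 100.7] [39.3 16.8] 86.9 [-0.061 -0.998]
all 0
blob [219. 239.] [215 237  10   4  32]
scene b 32 [ 317.9 -239.4   19.2] [ 316.1 -239.9] [25.9 12.5] 85.0 [-0.159 -0.987]
blob [221. 250.] [213 245  16   9  67]
scene b 67 [ 352.9 -248.3   13.3] [ 350.5 -250.7] [43.5 17.1] 65.5 [-0.391 -0.92 ]
blob [258. 265.] [241 249  36  32 203]
scene b 203 [ 444.  -176.2    8.3] [ 441.9 -179.3] [134.1  36.2] 13.7 [0.97  0.241]
blob [236. 286.] [230 269  13  32 125]
scene b 125 [ 482.  -256.8    8.3] [ 478.  -255.7] [ 17.6 104.9] 81.2 [ 0.986 -0.167]
blob [205. 29
[... 1214 characters left out ...]
283]
side b 283 [ 445.6 -178.9    6.2] [ 439.9 -179.4] [128.6  14.7] 14.0 [-0.971 -0.237]
blob [297. 386.] [267 380  56  11 229]
side b 229 [ 480.3 -260.1    5.4] [ 475.5 -258.8] [ 12.6 105.5] 79.8 [-0.984  0.179]
blob [218. 390.] [209 385  20  11 126]
side b 126 [ 334.8 -228.2   15.2] [ 335.7 -229.3] [36.3 12.4] 2.3 [-0.998 -0.065]
blob [222. 405.] [209 395  24  17 127]
side b 127 [ 336.8 -262.7   14. ] [ 337.1 -258.9] [43.3 19.4] 3.8 [-0.998 -0.061]
blob [371. 409.] [350 400  44  20 247]
side b 247 [ 595.7 -349.8    7. ] [ 596.7 -349.4] [86.4 11.3] 3.0 [-0.999 -0.051]
blob [302. 427.] [266 409  63  29 535]
side b 535 [ 466.2 -344.5    8.1] [ 455.1 -341.3] [ 51.3 107.8] 84.3 [-0.997  0.082]
```

```bash
cat >> h.py <<'E'
def go(*targets):
    "shift in tool axes (m) and turn about tool z from the current pose to each (x,y,z,yaw)"
    s=manip.read_state(); p=s['eef_pos']; yaw=s['eef_rot'][2]
    print('t',round(s['clock'],1),'at',np.round(p,1),round(yaw,3),'gap',round(s['finger_gap'],1),'F',np.round(s['wrist_force'],1))
    M=R.from_euler('xyz',s['eef_rot']).as_matrix()
    for t in targets:
        d=M.T@(np.array(t[:3])-p)/1000; a=-(t[3]-yaw); a=(a+np.pi)%(2*np.pi)-np.pi
        print(t,'->',np.round(d,4),round(a,3))
E
python3 -c "
from h import *
go((157,-527,290,.29),(582,165,290,-.05))
c=dict(np.load('scene0.npz'));print(plane(c,[(390,337),(358,341),(303,349),(296,362),(257,370)],15))"
```

```text
t 0.1 at [ 157.1 -526.8  172. ] 0.29 gap 94.1 F [-0.2 -0.3  0.1]
(157, -527, 290, 0.29) -> [-0.0002  0.     -0.118 ] -0.0
(582, 165, 290, -0.05) -> [ 0.6049 -0.5417 -0.1175] 0.34
[[ 809.7705231    29.4165363    15.        ]
 [ 782.66231733  -49.13215586   15.        ]
 [ 739.61251834 -183.51021981   15.        ]
 [ 764.02555873 -214.97266812   15.        ]
 [ 740.04659399 -309.44463761   15.        ]]
```

>>> move_arm([
  [0,0,-0.05,0],
  [0,0,-0.1,0],
  [0.605,-0.542,-0.118,0.34],
  [0.605,-0.542,-0.118,0.34],
  [0.605,-0.542,-0.118,0.34],
  [0.605,-0.542,-0.118,0.34],
  [0.605,-0.542,-0.118,0.34],
  [0.605,-0.542,-0.118,0.34],
  [0.605,-0.542,-0.118,0.34],
  [0.605,-0.542,-0.118,0.34],
  [0.605,-0.542,-0.118,0.34],
  [0.605,-0.542,-0.118,0.34],
], jaw=0.06, squeeze=40)

```text
clock: 1.35
eef_pos: [418.4, -100.3, 283.6]
eef_rot: [3.142, -0.0, -0.05]
wrist_force: [0.9, -0.9, 0.1]
finger_gap: 60.1
finger_force: 0.0
```

```bash
python3 -c "
from h import *
go((582,165,290,-.05))"
```

```text
t 1.4 at [ 418.4 -100.3  283.6] -0.05 gap 60.1 F [ 0.9 -0.9  0.1]
(582, 165, 290, -0.05) -> [ 0.15   -0.2731 -0.0063] -0.0
```

>>> move_arm([
  [0.15,-0.273,-0.006,0],
  [0.15,-0.273,-0.006,0],
  [0.15,-0.273,-0.006,0],
  [0.15,-0.273,-0.006,0],
  [0.15,-0.273,-0.006,0],
  [0.15,-0.273,-0.006,0],
  [0.15,-0.273,-0.006,0],
  [0.15,-0.273,-0.006,0],
  [0.15,-0.273,-0.006,0],
])

```text
clock: 2.25
eef_pos: [581.1, 161.9, 289.4]
eef_rot: [3.141, 0.0, -0.051]
wrist_force: [0.1, -0.9, 0.3]
finger_gap: 60.3
finger_force: 0.0
```

Run:
```python
from h import *
go((582.3,165.3,195,-.052))
c=cam('wrist'); cv2.imwrite('pics/w1.png',c['frame']); np.savez('w1.npz',**c)
```

```text
t 2.2 at [581.1 161.9 289.4] -0.051 gap 60.3 F [ 0.1 -0.9  0.3]
(582.3, 165.3, 195, -0.052) -> [ 0.0011 -0.0035  0.0944] 0.001
```

View pics/w1.png

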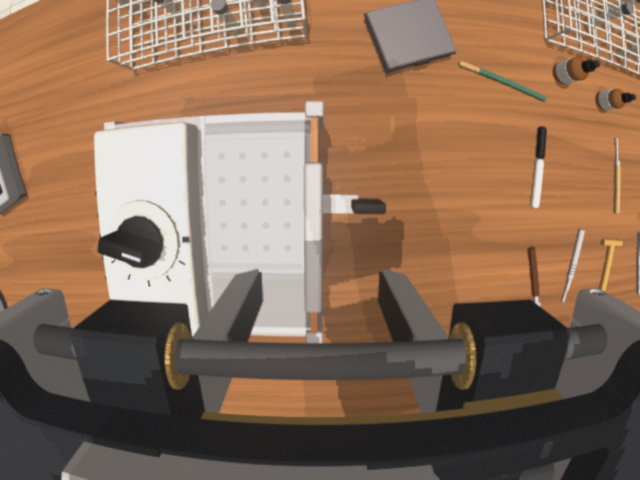

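The wrist view shows the bar from (314,163) to (314,312), the knob at (138,243), the broad off mark at (186,240) and the tray grip at (368,206).

Run:
```python
from h import *
c=dict(np.load('w1.npz'))
print('bar',plane(c,[(306,164),(322,164),(306,311),(322,311)],225,True))
print('grip',plane(c,[(353,199),(353,214),(385,206)],60,True))
print('posts',plane(c,[(314,108),(314,338)],190,True))
print('housing front',plane(c,[(189,125),(200,320)],220,True))
print('dial',plane(c,[(142,241),(186,240)],222,True))
```

```text
bar [[641.5814112  169.4122349  225.        ]
 [640.94294859 157.58387416 225.        ]
 [524.79388338 176.4553055  225.        ]
 [524.14678708 163.48079246 225.        ]]
grip [[593.10728235 121.7998036   60.        ]
 [574.87744571 122.4668358   60.        ]
 [582.92905458  83.09236583  60.        ]]
posts [[687.54392251 161.59984557 190.        ]
 [480.73931591 172.9817426  190.        ]]
housing front [[679.53437139 259.40672257 220.        ]
 [516.48656193 269.62398257 220.        ]]
dial [[589.568354   311.23361957 222.        ]
 [588.27448993 270.28870611 222.        ]]
```

>>> move_arm([
  [0.0015,-0.0045,0.04,0.004],
  [0.0015,-0.0045,0.075,0.004],
  [0.0015,-0.0045,0.094,0.004],
  [0.0015,-0.0045,0.094,0.004],
  [0.0015,-0.0045,0.094,0.004],
])

```text
clock: 2.8
eef_pos: [583.3, 166.4, 197.1]
eef_rot: [-3.141, -0.002, -0.055]
wrist_force: [-0.2, 0.3, 0.3]
finger_gap: 60.1
finger_force: 0.0
```

>>> move_arm([
  [0,0,0,0],
  [0,0,0,0],
  [0,0,0,0],
  [0,0,0,0],
  [0,0,0,0],
], jaw=0.0)

```text
clock: 3.3
eef_pos: [583.2, 167.3, 195.6]
eef_rot: [-3.142, -0.0, -0.054]
wrist_force: [0.7, -1.0, -0.3]
finger_gap: 23.7
finger_force: 0.0
```

>>> move_arm([
  [0,0,-0.01,0],
  [0,0,-0.025,0],
  [0,0,-0.04,0],
  [0,0,-0.055,0],
  [0,0,-0.07,0],
  [0,0,-0.083,0],
  [0,0,-0.092,0],
  [0,0,-0.092,0],
  [0,0,-0.092,0],
])

```text
clock: 4.2
eef_pos: [583.1, 167.2, 287.0]
eef_rot: [3.141, 0.001, -0.054]
wrist_force: [-0.6, 0.2, 0.1]
finger_gap: 0.5
finger_force: 0.0
```

The fingers were still closing when I lifted. I'll check the shutter height, then retry.

```bash
cat > sh.py <<'E'
from h import *
for n in ('side','scene'):
    c=cam(n); v,u=np.mgrid[0:480,0:640]
    P=(np.array(c['origin'])+rays(c,np.c_[u.ravel(),v.ravel()])*c['z_map'].ravel()[:,None]).reshape(480,640,3)
    X,Y,Z=P[...,0],P[...,1],P[...,2]
    for x0 in (532,548,618,632):
        m=(abs(X-x0)<6)&(Y>140)&(Y<185)&(Z>195)&(Z<335); print(n,x0,m.sum(),np.round(np.percentile(Z[m],[5,50,95]),0) if m.any() else '')
E
python3 sh.py
```

```text
side 532 67 [198. 214. 224.]
side 548 68 [198. 214. 224.]
side 618 66 [200. 214. 225.]
side 632 62 [199. 215. 224.]
scene 532 33 [203. 221. 229.]
scene 548 39 [203. 223. 230.]
scene 618 40 [204. 222. 229.]
scene 632 37 [203. 222. 229.]
```

>>> move_arm([
  [0,0,0,0],
  [0,0,0,0],
  [0,0,0,0],
  [0,0,0,0],
  [0,0,0,0],
  [0,0,0,0],
  [0,0,0,0],
], jaw=0.05)

```text
clock: 5.0
eef_pos: [583.1, 167.2, 287.5]
eef_rot: [3.142, 0.0, -0.054]
wrist_force: [-0.3, -0.3, 0.9]
finger_gap: 49.4
finger_force: 0.0
```

>>> move_arm([
  [0,0,0.04,0],
  [0,0,0.075,0],
  [0,0,0.092,0],
  [0,0,0.092,0],
  [0,0,0.092,0],
])

```text
clock: 5.5
eef_pos: [583.5, 167.3, 196.5]
eef_rot: [-3.141, -0.001, -0.054]
wrist_force: [0.5, 0.3, 1.1]
finger_gap: 49.9
finger_force: 0.0
```

>>> move_arm([
  [0,0,0,0],
  [0,0,0,0],
  [0,0,0,0],
  [0,0,0,0],
  [0,0,0,0],
  [0,0,0,0],
  [0,0,0,0],
  [0,0,0,0],
], jaw=0.0)

```text
clock: 6.3
eef_pos: [583.1, 167.2, 195.5]
eef_rot: [3.142, 0.0, -0.054]
wrist_force: [-0.7, 0.5, -0.1]
finger_gap: 0.6
finger_force: 0.0
```

>>> move_arm([
  [0,0,-0.01,0],
  [0,0,-0.025,0],
  [0,0,-0.04,0],
  [0,0,-0.055,0],
  [0,0,-0.07,0],
  [0,0,-0.083,0],
  [0,0,-0.092,0],
  [0,0,-0.092,0],
  [0,0,-0.092,0],
])

```text
clock: 7.2
eef_pos: [583.1, 167.2, 287.1]
eef_rot: [3.141, 0.0, -0.054]
wrist_force: [-0.5, -1.1, -0.7]
finger_gap: 0.4
finger_force: 0.0
```

```bash
python3 sh.py
```

```text
side 532 66 [199. 215. 224.]
side 548 65 [199. 215. 224.]
side 618 66 [199. 215. 224.]
side 632 62 [201. 215. 225.]
scene 532 33 [206. 225. 230.]
scene 548 34 [206. 224. 229.]
scene 618 40 [206. 223. 230.]
scene 632 39 [203. 221. 229.]
```

Run:
```python
from h import *
c=cam('side'); s=c['frame'][90:250,200:400]; cv2.imwrite('pics/s2.png',cv2.resize(s,(800,600)[0:2] and (750,600),interpolation=cv2.INTER_CUBIC))
s=manip.read_state(); print(s['eef_pos'],s['eef_rot'],s['finger_gap'],proj(c,[s['eef_pos']]))
```

```text
[582.95532181 167.21590003 286.73791749] [ 3.14129687e+00  1.19956492e-03 -5.41912368e-02] 0.5373658625664666 [[283.93100478 140.87145478]]
```

View pics/s2.png

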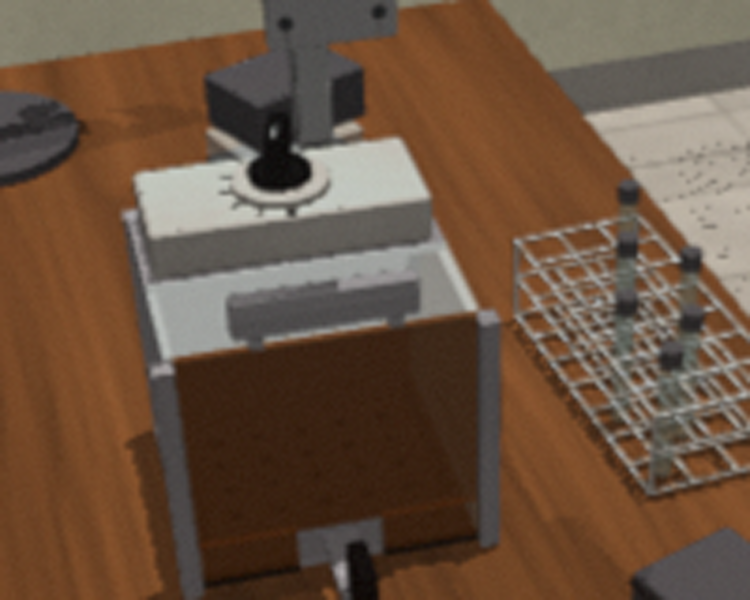

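The finger tips appear at side pixel (284,127), about 14 px above where the TCP projects. I'll measure the real tip position with depth.

Run:
```python
from h import *
for n in ('side','scene'):
    c=cam(n); v,u=np.mgrid[0:480,0:640]
    P=(np.array(c['origin'])+rays(c,np.c_[u.ravel(),v.ravel()])*c['z_map'].ravel()[:,None]).reshape(480,640,3)
    X,Y,Z=P[...,0],P[...,1],P[...,2]
    m=(abs(X-583)<60)&(abs(Y-167)<80)&(Z>240)&(Z<335)
    q=P[m]; print(n,m.sum(), np.round(np.percentile(q[:,2],[0,1,5,20]),1)); b=q[q[:,2]<np.percentile(q[:,2],15)]; print(np.round([b.min(0),b.mean(0),b.max(0)],1), np.c_[u[m],v[m]][q[:,2].argsort()[:5]].tolist())
print(manip.read_state()['joints'])
```

```text
side 62 [317.6 317.6 318.  322.8]
[[573.3 159.1 317.6]
 [582.1 161.7 318.9]
 [590.1 164.9 321. ]] [[283, 129], [281, 129], [285, 129], [286, 129], [279, 129]]
scene 32 [320.5 321.  322.5 326.3]
[[589.3 163.8 320.5]
 [591.9 168.1 322.8]
 [593.5 172.4 324.5]] [[406, 180], [404, 181], [405, 180], [404, 179], [407, 179]]
[ 2.18959920e-01  3.79067204e-01  1.15544548e+00 -2.57353581e-06
  1.60788082e+00  1.84390099e+00]
```

Run:
```python
from h import *
c=dict(np.load('scene0.npz')); v,u=np.mgrid[0:480,0:640]
P=(np.array(c['origin'])+rays(c,np.c_[u.ravel(),v.ravel()])*c['z_map'].ravel()[:,None]).reshape(480,640,3)
m=(abs(P[...,0]-157)<90)&(abs(P[...,1]+527)<90)&(P[...,2]>100)&(c['z_map']>0)
q=P[m]; o=q[:,2].argsort(); print(m.sum(), np.round(q[o[:12]],1), np.c_[u[m],v[m]][o[:12]].tolist())
print(proj(c,[[157,-527,172]]), c['z_map'][198,68],c['z_map'][180,103],P[196,68],P[178,103])
```

```text
6056 [[ 175.8 -575.8  205. ]
 [ 150.5 -478.   206.2]
 [ 181.1 -571.1  207.9]
 [ 177.7 -570.2  208. ]
 [ 181.  -573.3  209. ]
 [ 144.3 -480.8  209.3]
 [ 150.5 -477.1  209.6]
 [ 179.9 -577.7  210.1]
 [ 149.2 -473.8  210.6]
 [ 150.5 -471.5  210.7]
 [ 180.4 -572.3  211.7]
 [ 157.9 -475.8  212. ]] [[68, 201], [103, 182], [70, 201], [70, 200], [69, 201], [101, 180], [103, 181], [67, 201], [104, 180], [105, 180], [69, 200], [104, 182]]
[[ 88.76182377 198.55723331]] 1556.408 1597.2277 [ 180.3846269  -570.45646957  225.84408617] [ 157.89974633 -474.60965225  226.39726103]
```

The real finger tips sit about 34 mm above the reported TCP, the same in both views and at the start. The stated TCP doesn't fit this gripper, so I'll command 34 mm lower and confirm on contact.

>>> move_arm([
  [0,0,0,0],
  [0,0,0,0],
  [0,0,0,0],
  [0,0,0,0],
  [0,0,0.03,0],
  [0,0,0.07,0],
  [0,0,0.1,0],
  [0,0,0.123,0],
  [0,0,0.123,0],
  [0,0,0.123,0],
], jaw=0.05)

```text
clock: 8.45
eef_pos: [583.4, 167.3, 165.4]
eef_rot: [-3.141, -0.001, -0.054]
wrist_force: [0.4, 0.8, 0.8]
finger_gap: 49.9
finger_force: 0.0
```

>>> move_arm([
  [0,0,0,0],
  [0,0,0,0],
  [0,0,0,0],
  [0,0,0,0],
  [0,0,0,0],
  [0,0,0,0],
  [0,0,0,0],
  [0,0,0,0],
], jaw=0.0)

```text
clock: 9.25
eef_pos: [583.2, 167.3, 164.7]
eef_rot: [-3.141, -0.0, -0.054]
wrist_force: [0.1, 1.3, 2.8]
finger_gap: 13.9
finger_force: 40.0
```

Gripped (13.9 mm, 40 N). Raising the shutter.

>>> move_arm([
  [0,0,-0.01,0],
  [0,0,-0.025,0],
  [0,0,-0.04,0],
  [0,0,-0.055,0],
  [0,0,-0.07,0],
  [0,0,-0.083,0],
  [0,0,-0.092,0],
  [0,0,-0.092,0],
  [0,0,-0.092,0],
])

```text
clock: 10.15
eef_pos: [583.2, 167.3, 257.1]
eef_rot: [-3.141, -0.001, -0.054]
wrist_force: [0.4, 1.4, 1.9]
finger_gap: 13.6
finger_force: 40.0
```

>>> move_arm([
  [0,0,0,0],
  [0,0,0,0],
  [0,0,0,0],
  [0,0,0,0],
  [0,0,-0.03,0],
  [0,0,-0.07,0],
  [0,0,-0.07,0],
], jaw=0.05)

```text
clock: 10.85
eef_pos: [584.1, 167.4, 332.0]
eef_rot: [-3.139, -0.008, -0.054]
wrist_force: [-0.4, 0.2, 0.4]
finger_gap: 50.0
finger_force: 0.0
```

```bash
python3 sh.py
cat >> h.py <<'E'
OFF=34.
def got(*t): go(*[(a[0],a[1],a[2]-OFF,a[3]) for a in t])
E
python3 -c "
from h import *
got((583,60,330,1.515),(583,102,130,1.515))"
```

```text
side 532 268 [202. 260. 315.]
side 548 255 [201. 259. 315.]
side 618 248 [202. 257. 315.]
side 632 250 [201. 259. 315.]
scene 532 88 [200. 253. 314.]
scene 548 93 [203. 257. 317.]
scene 618 113 [204. 268. 321.]
scene 632 114 [206. 270. 320.]
t 10.9 at [583.3 167.2 326.8] -0.054 gap 50.1 F [-0.3 -0.1 -0.4]
(583, 60, 296.0, 1.515) -> [0.0055 0.1071 0.0308] -1.569
(583, 102, 96.0, 1.515) -> [0.003  0.0652 0.2308] -1.569
```

Run:
```python
from h import *
c=dict(np.load('scene0.npz')); v,u=np.mgrid[0:480,0:640]
P=(np.array(c['origin'])+rays(c,np.c_[u.ravel(),v.ravel()])*c['z_map'].ravel()[:,None]).reshape(480,640,3)
T=np.array([157.1,-526.8,172]); M=R.from_euler('xyz',[np.pi,0,.29]).as_matrix()
q=(P-T)@M; m=(c['z_map']>0)&(np.abs(q[...,0])<150)&(np.abs(q[...,1])<150)&(q[...,2]<-20)&(q[...,2]>-350)
q=q[m]
for z in range(-330,-20,20):
    s=q[(q[:,2]>=z)&(q[:,2]<z+20)]
    if len(s)>3: print(z,len(s),np.round([s[:,0].min(),s[:,0].max(),s[:,1].min(),s[:,1].max()]))
cv2.imwrite('pics/g.png',cv2.resize(c['frame'][60:220,10:150],(700,600)[0:2],interpolation=cv2.INTER_CUBIC))
```

```text
-330 1043 [ -58.   73. -150.   43.]
-310 669 [ -56.   68. -139.   43.]
-290 243 [ -44.   67. -116.   39.]
-270 58 [-18.  58. -17.  36.]
-250 202 [-17.  44. -33.  37.]
-230 257 [-18.  41. -41.  38.]
-210 95 [ 15.  30. -40.  18.]
-190 838 [-34.  41. -89.  89.]
-170 475 [-34.  41. -90.  89.]
-150 315 [-30.  42. -80.  81.]
-130 24 [ -5.  15. -59.  59.]
-110 74 [-10.  16. -60.  60.]
-90 85 [ -7.  16. -59.  60.]
-70 77 [ -9.  16. -60.  59.]
-50 45 [ -7.  16. -59.  60.]
```

View pics/g.png

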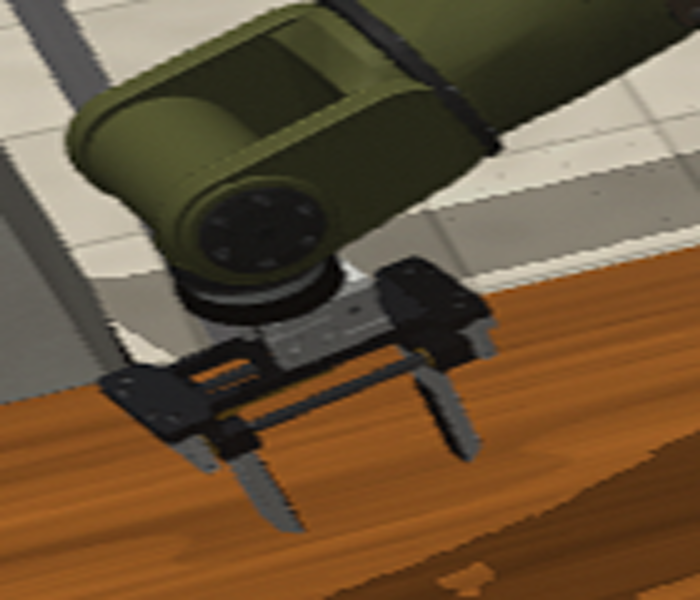

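The gripper has no physical camera, but the wrist housing would come close to the fully raised bar (z 289–317) when I grasp the tray grip. I'll push the bar down to about h = 50 mm, which still leaves 54 mm free for the 32 mm tray.

>>> move_arm([
  [0,0,0,0],
  [0,0,0,0],
  [0,0,0,0],
  [0,0,0,0],
  [0,0,0,0],
  [0,0,0,0],
  [0,0,0.03,0],
  [0,0,0.045,0],
  [0,0,0.06,0],
  [0,0,0.075,0],
  [0,0,0.086,0],
  [0,0,0.086,0],
], jaw=0.0)

```text
clock: 12.15
eef_pos: [582.7, 167.1, 239.2]
eef_rot: [3.141, 0.002, -0.054]
wrist_force: [-0.6, 0.1, -0.9]
finger_gap: 0.7
finger_force: 0.0
```

>>> move_arm([
  [0,0,-0.05,0],
  [0,0.08,-0.09,0],
  [0,0.08,-0.09,-0.15],
  [0,0.08,-0.09,-0.3],
  [0,0.08,-0.09,-0.45],
  [0,0.08,-0.09,-0.6],
  [0,0.08,-0.09,-0.75],
  [0,0.08,-0.09,-0.9],
  [0,0.08,-0.09,-1.05],
  [0,0.08,-0.09,-1.2],
  [0,0.08,-0.09,-1.35],
  [0,0.08,-0.09,-1.5],
], jaw=0.045)

```text
clock: 13.35
eef_pos: [578.9, 87.4, 331.2]
eef_rot: [3.141, -0.0, 1.452]
wrist_force: [-0.6, 0.4, 0.4]
finger_gap: 45.2
finger_force: 0.0
```

```bash
python3 sh.py;  python3 - <<'E'
from h import *
c=cam('wrist'); np.savez('w2.npz',**c); cv2.imwrite('pics/w2.png',c['frame'])
got((582,95,120,1.515),(582,95,36,1.515))
print(proj(c,[[582.5,102,60]],True))
E
```

```text
side 532 153 [199. 234. 268.]
side 548 150 [198. 231. 268.]
side 618 146 [199. 233. 268.]
side 632 147 [199. 231. 268.]
scene 532 67 [201. 249. 272.]
scene 548 64 [206. 254. 271.]
scene 618 73 [203. 256. 272.]
scene 632 77 [198. 251. 272.]
t 13.5 at [578.9  87.4 331. ] 1.443 gap 45.1 F [-0.6  0.3 -1. ]
(582, 95, 86.0, 1.515) -> [0.0079 0.002  0.245 ] -0.072
(582, 95, 2.0, 1.515) -> [0.0079 0.0019 0.329 ] -0.072
[[320.64962754 194.05097763]]
```

View pics/w2.png

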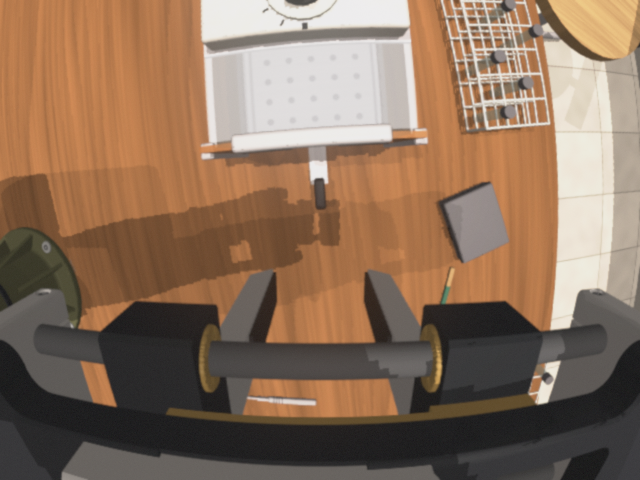

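The wrist view shows the tray grip from (319,180) to (321,208), centred where (582.5, 102) projects. The shutter is at about h = 46 mm.

>>> move_arm([
  [0.004,0.001,0.05,-0.04],
  [0.008,0.002,0.1,-0.072],
  [0.008,0.002,0.15,-0.072],
  [0.008,0.002,0.2,-0.072],
  [0.008,0.002,0.25,-0.072],
  [0.008,0.002,0.29,-0.072],
  [0.008,0.002,0.315,-0.072],
  [0.008,0.002,0.329,-0.072],
  [0.008,0.002,0.329,-0.072],
  [0.008,0.002,0.329,-0.072],
])

```text
clock: 14.5
eef_pos: [582.7, 95.2, 2.9]
eef_rot: [3.14, -0.0, 1.516]
wrist_force: [0.0, 0.1, -0.2]
finger_gap: 45.2
finger_force: 0.0
```

>>> move_arm([
  [0,0,0,0],
  [0,0,0,0],
  [0,0,0,0],
  [0,0,0,0],
  [0,0,0,0],
  [0,0,0,0],
  [0,0,0,0],
], jaw=0.0)

```text
clock: 15.2
eef_pos: [581.8, 95.0, 1.8]
eef_rot: [3.141, 0.0, 1.518]
wrist_force: [-2.1, -1.4, 5.0]
finger_gap: 13.7
finger_force: 40.0
```

Run:
```python
from h import *
s=manip.read_state(); p=s['eef_pos']; d=np.array([np.cos(1.515),np.sin(1.515),0])
go(*[(*(p-k*d),1.515) for k in (50,207,215)])
```

```text
t 15.2 at [581.8  95.    1.8] 1.518 gap 13.7 F [-2.1 -1.4  5. ]
(np.float64(579.0433031276125), np.float64(45.09004807799105), np.float64(1.777730229058555), 1.515) -> [-0.05   -0.0001  0.    ] 0.003
(np.float64(570.2878244413491), np.float64(-111.665626757003), np.float64(1.777730229058555), 1.515) -> [-0.207  -0.0006  0.    ] 0.003
(np.float64(569.8416854000109), np.float64(-119.6531770670664), np.float64(1.777730229058555), 1.515) -> [-0.215  -0.0006  0.    ] 0.003
```

>>> move_arm([
  [-0.01,0,0,0],
  [-0.025,0,0,0],
  [-0.045,0,0,0],
  [-0.065,0,0,0],
  [-0.085,0,0,0],
  [-0.105,0,0,0],
  [-0.125,0,0,0],
  [-0.145,0,0,0],
  [-0.165,0,0,0],
  [-0.185,-0.0005,0,0],
  [-0.2,-0.0005,0,0],
  [-0.21,-0.0005,0,0],
])

```text
clock: 16.4
eef_pos: [570.0, -116.0, 1.5]
eef_rot: [3.141, -0.0, 1.517]
wrist_force: [0.4, 4.5, 3.3]
finger_gap: 14.1
finger_force: 40.0
```

>>> move_arm([
  [0,0,0,0],
  [0,0,0,0],
  [0,0,0,0],
  [0,0,0,0],
  [0,0,-0.05,0],
  [0,0,-0.1,0],
  [0,0,-0.15,0],
  [0,0,-0.2,0],
  [0,0,-0.25,0],
  [0,0,-0.3,0.15],
  [0,0,-0.3,0.3],
  [0,0,-0.3,0.45],
], jaw=0.05)

```text
clock: 17.6
eef_pos: [570.5, -114.3, 303.0]
eef_rot: [3.139, -0.001, 1.062]
wrist_force: [0.2, 0.2, -0.9]
finger_gap: 49.8
finger_force: 0.0
```

Run:
```python
from h import *
got((460,-270,300,0.25))
```

```text
t 17.6 at [ 570.5 -114.3  303. ] 1.062 gap 49.8 F [ 0.2  0.2 -0.9]
(460, -270, 266.0, 0.25) -> [-0.1898 -0.0208  0.0368] 0.812
```

>>> move_arm([
  [-0.19,-0.02,0,0.15],
  [-0.21,-0.06,0,0.3],
  [-0.22,-0.06,0,0.45],
  [-0.22,-0.06,0,0.6],
  [-0.22,-0.06,0,0.75],
  [-0.22,-0.06,0,0.9],
  [-0.22,-0.06,0,1.06],
  [-0.22,-0.06,0,1.06],
  [-0.22,-0.06,0,1.06],
])

```text
clock: 18.5
eef_pos: [411.7, -278.2, 301.5]
eef_rot: [-3.142, 0.0, 0.012]
wrist_force: [0.8, 0.3, -0.6]
finger_gap: 49.7
finger_force: 0.0
```

Run:
```python
from h import *
got((460,-270,300,0.25))
c=cam('wrist'); np.savez('w3.npz',**c); cv2.imwrite('pics/w3.png',c['frame'])
```

```text
t 18.5 at [ 411.7 -278.2  301.5] 0.012 gap 49.7 F [ 0.8  0.3 -0.6]
(460, -270, 266.0, 0.25) -> [ 0.0484 -0.0076  0.0355] -0.238
```

View pics/w3.png

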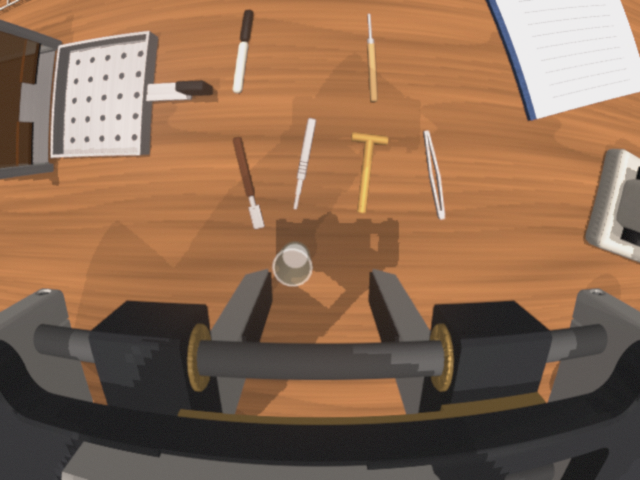

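The wrist view shows the tray fully out, its corners at (152,33), (145,156), (52,156) and (60,45). The spatula runs (239,139)–(259,227), scalpel handle (312,119)–(296,208), borer T-handle (370,138) with tube end (362,212), forceps (427,131)–(442,217), and needle (374,101)–(369,14).

```bash
cat > inst.py <<'E'
from h import *
def meas(c,name,a,b,z,grip,fish=True):
    A,B=plane(c,[a,b],z,fish)[:,:2]; d=B-A; L=np.linalg.norm(d); d/=L
    G=A+d*grip; yaw=np.arctan2(d[1],d[0]); print(name,'len',round(L,1),'grasp',np.round(G,1),'axis yaw',round(yaw,3)); return G,yaw
if __name__=='__main__':
    c=dict(np.load('w3.npz'))
    meas(c,'spatula',(239,139),(259,227),6,45)
    meas(c,'scalpel',(312,119),(296,208),5,63)
    meas(c,'borer',(370,138),(362,212),6,40)
    meas(c,'forceps',(427,131),(442,217),6,63)
    meas(c,'needle',(374,101),(369,14),5,45)
    print('tray',plane(c,[(152,33),(145,156),(52,156),(58,46)],32,True)[:,:2],'grip',plane(c,[(176,88),(212,88)],60,True)[:,:2])
    # colour-based refinement: bright/yellow/dark blobs vs wood
    hsv=cv2.cvtColor(c['frame'],cv2.COLOR_BGR2HSV)
    print({k:hsv[p[1],p[0]].tolist() for k,p in dict(wood=(340,170),spat=(246,168),scal=(305,160),bor=(366,180),forc=(436,180),need=(373,75),marker=(240,70)).items()})
E
python3 inst.py
```

```text
spatula len 126.2 grasp [ 457.1 -175.5] axis yaw -2.928
scalpel len 124.5 grasp [ 465.5 -255.4] axis yaw 2.972
borer len 102.9 grasp [ 463.2 -341.8] axis yaw 3.059
forceps len 124.3 grasp [ 455.6 -439.7] axis yaw -2.913
needle len 129.1 grasp [ 599.8 -347.7] axis yaw 0.052
tray [[660.67153458 -40.60172965]
 [483.05513452 -34.6930857 ]
 [496.01911763 140.07058971]
 [673.26069828 134.26044429]] grip [[ 568.85269144  -93.50950588]
 [ 564.90918255 -142.34001763]]
{'wood': [13, 145, 176], 'spat': [10, 141, 119], 'scal': [12, 17, 225], 'bor': [22, 138, 233], 'forc': [12, 120, 155], 'need': [17, 118, 224], 'marker': [15, 4, 235]}
```

```bash
python3 -c "
from h import *
got((463,-342,100,-.083),(463,-342,3.5,-.083))"
```

```text
t 18.6 at [ 411.7 -278.2  301.4] 0.012 gap 49.8 F [-0.3  0.7  0.5]
(463, -342, 66.0, -0.083) -> [0.0505 0.0645 0.2354] 0.095
(463, -342, -30.5, -0.083) -> [0.0505 0.0645 0.3319] 0.095
```

>>> move_arm([
  [0.02,0.03,0.04,0.05],
  [0.05,0.0645,0.08,0.095],
  [0.0505,0.0645,0.13,0.095],
  [0.0505,0.0645,0.18,0.095],
  [0.0505,0.0645,0.23,0.095],
  [0.0505,0.0645,0.27,0.095],
  [0.0505,0.0645,0.3,0.095],
  [0.0505,0.0645,0.32,0.095],
  [0.0505,0.0645,0.332,0.095],
  [0.0505,0.0645,0.332,0.095],
  [0.0505,0.0645,0.332,0.095],
], jaw=0.04, squeeze=30)

```text
clock: 19.65
eef_pos: [462.9, -342.7, -30.0]
eef_rot: [3.141, -0.001, -0.085]
wrist_force: [0.2, -0.7, -0.4]
finger_gap: 39.9
finger_force: 0.0
```

>>> move_arm([
  [0,0,0,0],
  [0,0,0,0],
  [0,0,0,0],
  [0,0,0,0],
  [0,0,0,0],
  [0,0,0,0],
], jaw=0.0)

```text
clock: 20.25
eef_pos: [462.6, -342.6, -30.3]
eef_rot: [3.141, -0.0, -0.087]
wrist_force: [-0.4, 0.6, 2.4]
finger_gap: 11.0
finger_force: 30.0
```

```bash
python3 -c "
from h import *
got((463,-342,130,-.083),(522,65,130,1.515),(522,65,20,1.515))"
```

```text
t 20.2 at [ 462.6 -342.6  -30.3] -0.087 gap 11.0 F [-0.4  0.6  2.4]
(463, -342, 96.0, -0.083) -> [ 0.0004 -0.0006 -0.1263] -0.004
(522, 65, 96.0, 1.515) -> [ 0.0237 -0.4112 -0.1264] -1.602
(522, 65, -14.0, 1.515) -> [ 0.0237 -0.4112 -0.0164] -1.602
```

The gap of 11.0 mm on a 12 mm tube suggests I'm pinching above its middle. I'll reopen, go lower while watching the force, and regrip.

>>> move_arm([
  [0,0,0,0],
  [0,0,0,0],
  [0,0,0.001,0],
  [0,0,0.002,0],
  [0,0,0.003,0],
  [0,0,0.004,0],
  [0,0,0.004,0],
], jaw=0.03)

```text
clock: 20.95
eef_pos: [462.6, -342.6, -32.9]
eef_rot: [3.141, -0.0, -0.087]
wrist_force: [-8.5, 6.4, 22.9]
finger_gap: 30.1
finger_force: 11.4
```

>>> move_arm([
  [0,0,0,0],
  [0,0,0,0],
  [0,0,0,0],
  [0,0,0,0],
  [0,0,0,0],
], jaw=0.0)

```text
clock: 21.45
eef_pos: [463.7, -343.4, -32.8]
eef_rot: [3.14, -0.003, -0.087]
wrist_force: [0.5, 1.4, 14.8]
finger_gap: 11.0
finger_force: 32.4
```

Bench contact came at TCP z ≈ -32.7, so the tip offset is 33 mm and the grasp is fine. Lifting and carrying.

>>> move_arm([
  [0,0,-0.03,0],
  [0,0,-0.08,0],
  [0,-0.03,-0.13,-0.13],
  [0,-0.07,-0.13,-0.27],
  [0,-0.11,-0.13,-0.4],
  [0,-0.15,-0.13,-0.53],
  [0.01,-0.19,-0.13,-0.67],
  [0.01,-0.23,-0.13,-0.8],
  [0.02,-0.27,-0.13,-0.94],
  [0.02,-0.31,-0.13,-1.07],
  [0.023,-0.35,-0.13,-1.2],
  [0.023,-0.39,-0.13,-1.34],
])

```text
clock: 22.65
eef_pos: [519.5, 45.6, 95.4]
eef_rot: [3.142, -0.0, 1.258]
wrist_force: [-0.5, -0.6, -0.2]
finger_gap: 10.9
finger_force: 30.0
```

```bash
sed -i 's/^OFF=.*/OFF=33./' h.py
python3 - <<'E'
from h import *
got((522,65,80,1.515),(522,65,17,1.515))
c=cam('wrist'); np.savez('w4.npz',**c); cv2.imwrite('pics/w4.png',c['frame'])
E
```

```text
t 22.6 at [519.5  45.6  95.4] 1.258 gap 10.9 F [-0.5 -0.6 -0.2]
(522, 65, 47.0, 1.515) -> [ 0.0192 -0.0036  0.0484] -0.257
(522, 65, -16.0, 1.515) -> [ 0.0192 -0.0036  0.1114] -0.257
```

View pics/w4.png

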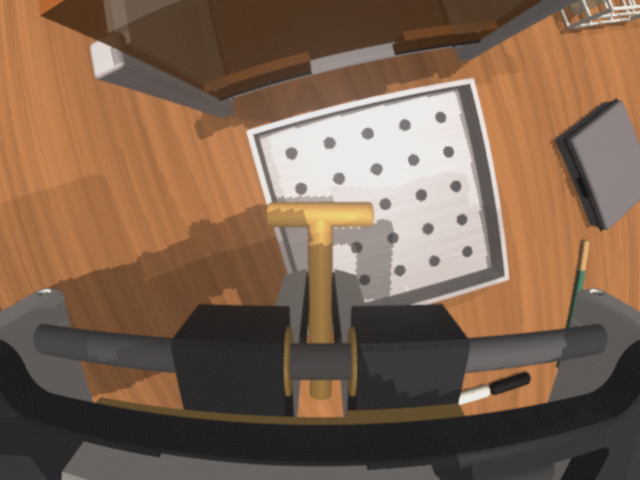

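The borer is held, with its T-handle at (320,215). The tray's far corners are at (249,131) and (474,83), and the near-right corner is at (507,280).

Run:
```python
from h import *
c=dict(np.load('w4.npz'))
p=plane(c,[(249,131),(474,83),(507,280)],32,True)[:,:2]; print(p)
print('sides',np.linalg.norm(p[0]-p[1]),np.linalg.norm(p[1]-p[2]),'centre',(p[0]+p[2])/2)
d=p[1]-p[2]; e=p[1]-p[0]; print('ex ang',np.arctan2(d[1],d[0]),'er ang',np.arctan2(e[1],e[0])+np.pi/2)
```

```text
[[496.18641924 142.85205408]
 [673.46519437 130.04768665]
 [663.13419587 -35.88765645]]
sides 177.7405860784131 166.25663180596183 centre [579.66030755  53.48219882]
ex ang 1.5086174027027943 er ang 1.4986942322941645
```

>>> move_arm([
  [0.01,-0.003,0,-0.13],
  [0.0195,-0.0046,0.02,-0.257],
  [0.0195,-0.0046,0.05,-0.257],
  [0.0195,-0.0046,0.08,-0.257],
  [0.0195,-0.0046,0.105,-0.257],
  [0.0195,-0.0046,0.118,-0.257],
  [0.0195,-0.0046,0.118,-0.257],
  [0.0195,-0.0046,0.118,-0.257],
])

```text
clock: 23.5
eef_pos: [521.7, 63.9, -21.7]
eef_rot: [3.141, -0.0, 1.51]
wrist_force: [0.2, 0.5, -0.8]
finger_gap: 11.0
finger_force: 30.0
```

>>> move_arm([
  [0,0,0,0],
  [0,0,0,0],
  [0,0,-0.02,0],
  [0,0,-0.06,0],
  [0,0,-0.1,0],
], jaw=0.022)

```text
clock: 24.0
eef_pos: [520.9, 63.9, 79.2]
eef_rot: [-3.141, 0.0, 1.51]
wrist_force: [-0.1, -0.1, 0.9]
finger_gap: 21.7
finger_force: 0.0
```

```bash
python3 -c "
from h import *
got((465,-255,130,-.17),(465,-255,2.5,-.17))"
```

```text
t 24.0 at [520.9  63.9  79.2] 1.51 gap 21.7 F [-0.1 -0.1  0.9]
(465, -255, 97.0, -0.17) -> [-0.3217 -0.0363 -0.0178] 1.68
(465, -255, -30.5, -0.17) -> [-0.3217 -0.0363  0.1097] 1.68
```

>>> move_arm([
  [-0.02,0,-0.02,0.14],
  [-0.05,-0.005,-0.02,0.28],
  [-0.08,-0.01,-0.02,0.42],
  [-0.11,-0.015,-0.02,0.56],
  [-0.14,-0.02,-0.02,0.7],
  [-0.17,-0.025,-0.02,0.84],
  [-0.2,-0.03,-0.02,0.98],
  [-0.23,-0.036,-0.02,1.12],
  [-0.26,-0.036,-0.02,1.26],
  [-0.29,-0.036,-0.02,1.4],
  [-0.322,-0.036,-0.02,1.54],
  [-0.322,-0.036,-0.02,1.68],
], jaw=0.04)

```text
clock: 25.2
eef_pos: [465.3, -258.3, 98.2]
eef_rot: [3.141, -0.001, -0.179]
wrist_force: [0.3, 1.0, -0.2]
finger_gap: 40.3
finger_force: 0.0
```

```bash
cat > bl.py <<'E'
from h import *
def blobs(n='side'):
    c=cam(n); v,u=np.mgrid[0:480,0:640]
    P=(np.array(c['origin'])+rays(c,np.c_[u.ravel(),v.ravel()])*c['z_map'].ravel()[:,None]).reshape(480,640,3)
    X,Y,Z=P[...,0],P[...,1],P[...,2]
    m=((X>330)&(X<700)&(Y>-480)&(Y<-140)&(c['z_map']>0)&(Z>3)&(Z<25)).astype(np.uint8)
    k,l,s,ce=cv2.connectedComponentsWithStats(m,connectivity=8)
    for i in range(1,k):
        if s[i,4]>40:
            r=cv2.minAreaRect(P[l==i][:,:2].astype(np.float32)); print(n,np.round(ce[i]),'xy',np.round(r[0]),np.round(r[1]),round(r[2],1))
if __name__=='__main__': blobs(); blobs('scene')
E
python3 bl.py; python3 -c "
from h import *
got((465,-255,130,-.17),(465,-255,2.5,-.17))"
```

```text
side [354. 331.] xy [ 627. -172.] [ 16. 125.] 84.0
side [257. 363.] xy [ 422. -184.] [93. 16.] 15.3
side [296. 386.] xy [ 473. -258.] [ 13. 111.] 79.9
side [221. 388.] xy [ 342. -228.] [ 7. 24.] 74.3
side [226. 404.] xy [ 346. -261.] [34.  9.] 31.0
side [375. 407.] xy [ 619. -348.] [128.  11.] 2.8
side [329. 470.] xy [ 484. -434.] [70. 13.] 8.5
scene [258. 265.] xy [ 440. -177.] [140.  37.] 14.7
scene [236. 284.] xy [ 467. -260.] [ 50. 138.] 74.0
scene [169. 303.] xy [ 454. -429.] [133.  40.] 20.8
scene [289. 315.] xy [ 626. -172.] [ 30. 131.] 84.2
scene [224. 336.] xy [ 618. -345.] [136.  18.] 4.1
t 25.3 at [ 465.5 -256.    98. ] -0.174 gap 39.9 F [-0.4  0.2 -0.1]
(465, -255, 97.0, -0.17) -> [-0.0006 -0.0009  0.001 ] -0.004
(465, -255, -30.5, -0.17) -> [-0.0007 -0.0009  0.1285] -0.004
```

>>> move_arm([
  [0,-0.001,0.04,0],
  [0,-0.001,0.08,0],
  [0,-0.001,0.11,0],
  [0,-0.001,0.123,0],
  [0,-0.001,0.129,0],
  [0,-0.001,0.129,0],
  [0,-0.001,0.129,0],
])

```text
clock: 26.0
eef_pos: [466.6, -254.7, -30.1]
eef_rot: [3.141, -0.002, -0.169]
wrist_force: [-1.0, 0.6, -0.0]
finger_gap: 40.3
finger_force: 0.0
```

>>> move_arm([
  [0,0,0,0],
  [0,0,0,0],
  [0,0,0,0],
  [0,0,0,0],
  [0,0,0,0],
  [0,0,0,0],
  [0,0,-0.02,0],
  [0,0,-0.06,0],
  [0,0,-0.1,0],
], jaw=0.0)

```text
clock: 26.9
eef_pos: [465.2, -254.0, 69.2]
eef_rot: [-3.141, 0.002, -0.17]
wrist_force: [0.5, 0.5, -0.8]
finger_gap: 10.7
finger_force: 30.0
```

```bash
python3 -c "
from h import *
got((555.5,55,90,1.505),(555.5,55,8.5,1.505))"
```

```text
t 26.9 at [ 465.2 -254.    69.2] -0.17 gap 10.7 F [ 0.5  0.5 -0.8]
(555.5, 55, 57.0, 1.505) -> [ 0.0367 -0.3198  0.0123] -1.675
(555.5, 55, -24.5, 1.505) -> [ 0.0368 -0.3197  0.0938] -1.675
```

>>> move_arm([
  [0.003,-0.03,-0.01,-0.14],
  [0.006,-0.06,-0.01,-0.28],
  [0.01,-0.09,-0.01,-0.42],
  [0.013,-0.12,-0.01,-0.56],
  [0.016,-0.15,-0.01,-0.7],
  [0.02,-0.18,-0.01,-0.84],
  [0.023,-0.21,-0.01,-0.98],
  [0.027,-0.24,-0.01,-1.12],
  [0.03,-0.27,-0.01,-1.26],
  [0.034,-0.3,-0.01,-1.4],
  [0.037,-0.32,-0.01,-1.54],
  [0.037,-0.32,-0.01,-1.675],
])

```text
clock: 28.1
eef_pos: [556.7, 57.0, 78.2]
eef_rot: [-3.141, -0.0, 1.513]
wrist_force: [-0.4, -0.7, -0.7]
finger_gap: 10.8
finger_force: 30.0
```

```bash
python3 -c "
from h import *
got((555.5,55,9,1.505))
c=cam('wrist'); np.savez('w5.npz',**c); cv2.imwrite('pics/w5.png',c['frame'])"
```

```text
t 28.1 at [556.7  57.   78.2] 1.513 gap 10.8 F [-0.4 -0.7 -0.7]
(555.5, 55, -24.0, 1.505) -> [-0.0021 -0.001   0.1022] 0.008
```

View pics/w5.png

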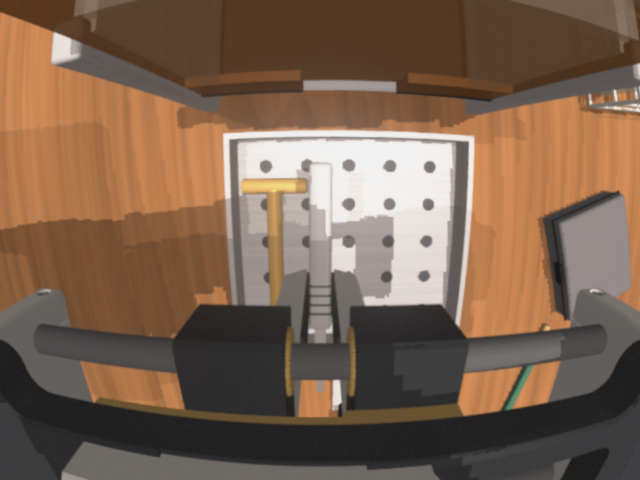

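The borer lies in the tray with its T at (275,186), and the scalpel handle is held straight at (320,165)–(320,385).

>>> move_arm([
  [-0.001,-0.001,0.035,0.008],
  [-0.002,-0.001,0.07,0.008],
  [-0.002,-0.001,0.09,0.008],
  [-0.002,-0.001,0.102,0.008],
  [-0.002,-0.001,0.102,0.008],
  [-0.002,-0.001,0.102,0.008],
])

```text
clock: 28.75
eef_pos: [555.8, 52.8, -22.6]
eef_rot: [3.141, -0.0, 1.496]
wrist_force: [0.5, 0.9, -0.5]
finger_gap: 10.6
finger_force: 30.0
```

>>> move_arm([
  [0,0,0,0],
  [0,0,0,0],
  [0,0,-0.02,0],
  [0,0,-0.06,0],
  [0,0,-0.1,0],
], jaw=0.02)

```text
clock: 29.25
eef_pos: [555.0, 52.9, 78.1]
eef_rot: [-3.141, 0.0, 1.497]
wrist_force: [0.1, -0.3, 0.5]
finger_gap: 19.9
finger_force: 0.0
```

```bash
python3 -c "
from h import *
c=dict(np.load('w5.npz'));print(plane(c,[(320,163)],113,True))
got((455.5,-440,130,.229))"
```

```text
[[560.8812581  119.56627237 113.        ]]
t 29.2 at [555.   52.9  78.1] 1.497 gap 19.9 F [ 0.1 -0.3  0.5]
(455.5, -440, 97.0, 0.229) -> [-0.4989 -0.0627 -0.0189] 1.268
```

>>> move_arm([
  [-0.03,0,-0.02,0.1],
  [-0.075,-0.01,-0.02,0.22],
  [-0.12,-0.015,-0.02,0.35],
  [-0.165,-0.02,-0.02,0.48],
  [-0.21,-0.025,-0.02,0.61],
  [-0.255,-0.03,-0.02,0.74],
  [-0.3,-0.04,-0.02,0.87],
  [-0.345,-0.045,-0.02,1.0],
  [-0.39,-0.05,-0.02,1.13],
  [-0.435,-0.055,-0.02,1.268],
  [-0.48,-0.06,-0.02,1.268],
  [-0.499,-0.063,-0.02,1.268],
], jaw=0.04)

```text
clock: 30.45
eef_pos: [454.3, -443.5, 97.0]
eef_rot: [3.14, -0.0, 0.226]
wrist_force: [0.2, 0.8, 0.2]
finger_gap: 39.7
finger_force: 0.0
```

```bash
python3 bl.py; python3 -c "
from h import *
got((455.5,-440,2.5,.229))"
```

```text
side [363. 329.] xy [ 647. -173.] [16. 85.] 83.2
side [243. 370.] xy [ 389. -193.] [24. 15.] 13.8
side [221. 388.] xy [ 342. -227.] [ 6. 23.] 75.4
side [226. 405.] xy [ 346. -261.] [33.  9.] 28.1
side [374. 408.] xy [ 613. -348.] [118.  12.] 2.8
scene [224. 250.] xy [ 359. -241.] [53. 55.] 87.4
scene [258. 265.] xy [ 435. -174.] [139.  41.] 10.7
scene [170. 305.] xy [ 454. -434.] [136.  27.] 12.2
scene [290. 315.] xy [ 627. -169.] [ 24. 129.] 81.3
scene [223. 335.] xy [ 615. -351.] [ 26. 149.] 89.8
t 30.6 at [ 454.5 -442.4   96.7] 0.226 gap 40.0 F [-0.4  0.3  0.1]
(455.5, -440, -30.5, 0.229) -> [ 0.0015 -0.0022  0.1272] -0.003
```

>>> move_arm([
  [0.0015,-0.002,0.04,0],
  [0.0015,-0.002,0.08,0],
  [0.0015,-0.002,0.11,0],
  [0.0015,-0.002,0.122,0],
  [0.0015,-0.002,0.1275,0],
  [0.0015,-0.002,0.1275,0],
  [0.0015,-0.002,0.1275,0],
])

```text
clock: 31.25
eef_pos: [457.3, -438.4, -29.2]
eef_rot: [3.139, -0.001, 0.229]
wrist_force: [0.1, 0.7, 0.5]
finger_gap: 39.9
finger_force: 0.0
```

>>> move_arm([
  [0,0,0,0],
  [0,0,0,0],
  [0,0,0,0],
  [0,0,0,0],
  [0,0,0,0],
  [0,0,0,0],
  [0,0,-0.02,0],
  [0,0,-0.06,0],
  [0,0,-0.1,0],
], jaw=0.0)

```text
clock: 32.15
eef_pos: [456.1, -437.3, 69.5]
eef_rot: [-3.14, 0.001, 0.229]
wrist_force: [1.2, 0.9, -1.1]
finger_gap: 13.3
finger_force: 30.0
```

```bash
python3 -c "
from h import *
got((583.5,53,100,1.505))"
```

```text
t 32.1 at [ 456.1 -437.3   69.5] 0.229 gap 13.3 F [ 1.2  0.9 -1.1]
(583.5, 53, 67.0, 1.505) -> [ 0.2352 -0.4487  0.003 ] -1.276
```

>>> move_arm([
  [0.02,-0.035,-0.01,-0.1],
  [0.04,-0.075,-0.01,-0.23],
  [0.06,-0.115,-0.01,-0.36],
  [0.08,-0.155,-0.01,-0.49],
  [0.1,-0.195,-0.01,-0.62],
  [0.122,-0.235,-0.01,-0.75],
  [0.144,-0.275,-0.01,-0.88],
  [0.165,-0.315,-0.01,-1.01],
  [0.186,-0.355,-0.01,-1.14],
  [0.208,-0.397,-0.01,-1.276],
  [0.229,-0.437,-0.01,-1.276],
  [0.235,-0.449,-0.01,-1.276],
])

```text
clock: 33.35
eef_pos: [583.9, 56.5, 78.8]
eef_rot: [-3.141, -0.0, 1.508]
wrist_force: [0.2, -0.6, -0.7]
finger_gap: 13.4
finger_force: 30.0
```

```bash
python3 -c "
from h import *
got((583.5,53,9,1.505))"
```

```text
t 33.4 at [583.9  56.5  78.8] 1.508 gap 13.4 F [ 0.2 -0.6 -0.7]
(583.5, 53, -24.0, 1.505) -> [-0.0036 -0.0002  0.1028] 0.003
```

>>> move_arm([
  [-0.001,0,0.035,0],
  [-0.002,0,0.07,0],
  [-0.002,0,0.09,0],
  [-0.002,0,0.102,0],
  [-0.002,0,0.102,0],
  [-0.002,0,0.102,0],
])

```text
clock: 33.95
eef_pos: [584.1, 50.6, -22.1]
eef_rot: [3.14, -0.0, 1.504]
wrist_force: [-0.3, -0.3, 0.7]
finger_gap: 13.5
finger_force: 30.0
```

>>> move_arm([
  [0,0,0,0],
  [0,0,0,0],
  [0,0,-0.02,0],
  [0,0,-0.06,0],
  [0,0,-0.1,0],
], jaw=0.022)

```text
clock: 34.45
eef_pos: [583.2, 50.8, 78.6]
eef_rot: [-3.141, 0.0, 1.505]
wrist_force: [1.2, 0.4, -0.2]
finger_gap: 22.0
finger_force: 0.0
```

```bash
python3 -c "
from h import *
got((457,-175.5,130,.213))"
```

```text
t 34.5 at [583.2  50.8  78.6] 1.505 gap 22.0 F [ 1.2  0.4 -0.2]
(457, -175.5, 97.0, 0.213) -> [-0.2341 -0.111  -0.0184] 1.292
```

>>> move_arm([
  [-0.03,-0.013,-0.02,0.13],
  [-0.06,-0.026,-0.02,0.26],
  [-0.09,-0.04,-0.02,0.39],
  [-0.12,-0.055,-0.02,0.52],
  [-0.15,-0.07,-0.02,0.65],
  [-0.18,-0.085,-0.02,0.78],
  [-0.21,-0.1,-0.02,0.91],
  [-0.234,-0.111,-0.02,1.04],
  [-0.234,-0.111,-0.02,1.17],
  [-0.234,-0.111,-0.02,1.292],
  [-0.234,-0.111,-0.02,1.292],
], jaw=0.04)

```text
clock: 35.55
eef_pos: [457.4, -175.7, 97.6]
eef_rot: [3.141, -0.001, 0.21]
wrist_force: [1.1, 0.2, 0.3]
finger_gap: 40.1
finger_force: 0.0
```

```bash
python3 bl.py; python3 -c "
from h import *
got((457,-175.5,2.5,.213))"
```

```text
side [353. 331.] xy [ 628. -172.] [ 15. 125.] 83.6
side [268. 357.] xy [ 440. -179.] [130.  16.] 15.1
side [221. 389.] xy [ 342. -228.] [ 6. 23.] 75.1
side [226. 405.] xy [ 346. -261.] [33. 10.] 29.1
side [376. 407.] xy [ 619. -348.] [129.  11.] 3.1
scene [222. 250.] xy [ 351. -249.] [49. 20.] 59.1
scene [258. 266.] xy [ 449. -188.] [144.  50.] 13.8
scene [290. 315.] xy [ 630. -170.] [ 28. 126.] 77.6
scene [223. 335.] xy [ 613. -349.] [146.  29.] 1.0
t 35.6 at [ 457.4 -175.3   97.4] 0.217 gap 40.4 F [-0.1 -0.2  1.6]
(457, -175.5, -30.5, 0.213) -> [-0.0005  0.      0.1279] 0.004
```

>>> move_arm([
  [0,0,0.04,0],
  [0,0,0.08,0],
  [0,0,0.11,0],
  [0,0,0.122,0],
  [0,0,0.128,0],
  [0,0,0.128,0],
  [0,0,0.128,0],
])

```text
clock: 36.35
eef_pos: [458.1, -175.7, -29.7]
eef_rot: [3.14, -0.002, 0.213]
wrist_force: [0.4, -1.1, 0.1]
finger_gap: 40.1
finger_force: 0.0
```

>>> move_arm([
  [0,0,0,0],
  [0,0,0,0],
  [0,0,0,0],
  [0,0,0,0],
  [0,0,0,0],
  [0,0,0,0],
  [0,0,-0.02,0],
  [0,0,-0.06,0],
  [0,0,-0.1,0],
], jaw=0.0)

```text
clock: 37.25
eef_pos: [456.7, -175.1, 69.8]
eef_rot: [-3.141, 0.001, 0.213]
wrist_force: [0.8, -0.5, 0.2]
finger_gap: 11.8
finger_force: 30.0
```

```bash
python3 -c "
from h import *
got((613,69,100,1.505))"
```

```text
t 37.2 at [ 456.7 -175.1   69.8] 0.213 gap 11.8 F [ 0.8 -0.5  0.2]
(613, 69, 67.0, 1.505) -> [ 0.2043 -0.2056  0.0027] -1.292
```

>>> move_arm([
  [0.02,-0.02,-0.01,-0.13],
  [0.045,-0.045,-0.01,-0.26],
  [0.07,-0.07,-0.01,-0.39],
  [0.095,-0.095,-0.01,-0.52],
  [0.12,-0.12,-0.01,-0.65],
  [0.145,-0.145,-0.01,-0.78],
  [0.17,-0.17,-0.01,-0.91],
  [0.19,-0.19,-0.01,-1.04],
  [0.2045,-0.2055,-0.01,-1.17],
  [0.2045,-0.2055,-0.01,-1.292],
  [0.2045,-0.2055,-0.01,-1.292],
  [0.2045,-0.2055,-0.01,-1.292],
])

```text
clock: 38.45
eef_pos: [613.6, 68.4, 78.8]
eef_rot: [-3.141, 0.0, 1.501]
wrist_force: [-0.6, -0.6, -0.3]
finger_gap: 11.3
finger_force: 30.0
```

```bash
python3 -c "
from h import *
got((613,69,9,1.505))
c=cam('wrist'); np.savez('w6.npz',**c); cv2.imwrite('pics/w6.png',c['frame'])"
```

```text
t 38.5 at [613.6  68.4  78.8] 1.501 gap 11.3 F [-0.6 -0.6 -0.3]
(613, 69, -24.0, 1.505) -> [ 0.0005 -0.0006  0.1028] -0.004
```

View pics/w6.png

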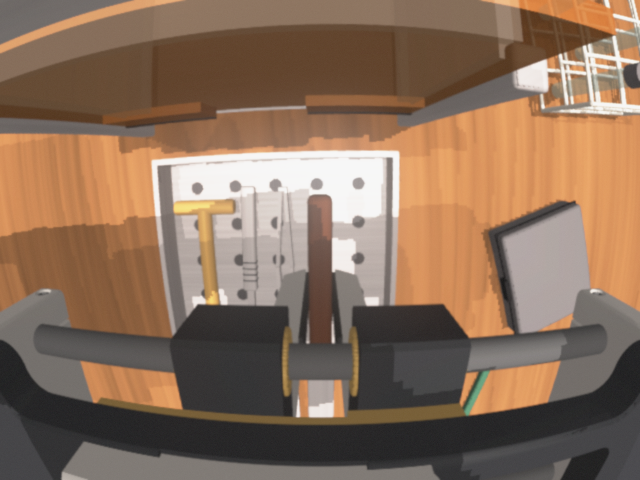

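The borer (205,250), scalpel handle (249,245) and forceps (283,240) lie in the tray, and the spatula is held at (320,270). Placing it.

>>> move_arm([
  [0,0,0.035,0],
  [0,0,0.07,0],
  [0,0,0.09,0],
  [0,0,0.102,0],
  [0,0,0.102,0],
  [0,0,0.102,0],
])

```text
clock: 39.1
eef_pos: [614.4, 68.5, -21.9]
eef_rot: [3.14, -0.0, 1.504]
wrist_force: [0.0, -0.1, -1.2]
finger_gap: 11.8
finger_force: 30.0
```

>>> move_arm([
  [0,0,0,0],
  [0,0,0,0],
  [0,0,-0.02,0],
  [0,0,-0.06,0],
  [0,0,-0.1,0],
], jaw=0.021)

```text
clock: 39.6
eef_pos: [613.5, 68.7, 78.5]
eef_rot: [-3.141, 0.0, 1.505]
wrist_force: [0.2, 0.4, 0.8]
finger_gap: 20.9
finger_force: 0.0
```

```bash
python3 -c "
from h import *
got((600,-347.5,130,.052))"
```

```text
t 39.6 at [613.5  68.7  78.5] 1.505 gap 20.9 F [0.2 0.4 0.8]
(600, -347.5, 97.0, 0.052) -> [-0.4161  0.014  -0.0184] 1.453
```

>>> move_arm([
  [-0.03,0.002,-0.02,0.13],
  [-0.07,0.003,-0.02,0.26],
  [-0.11,0.004,-0.02,0.39],
  [-0.15,0.006,-0.02,0.52],
  [-0.19,0.007,-0.02,0.65],
  [-0.23,0.008,-0.02,0.78],
  [-0.27,0.01,-0.02,0.91],
  [-0.31,0.011,-0.02,1.04],
  [-0.35,0.012,-0.02,1.17],
  [-0.39,0.013,-0.02,1.3],
  [-0.416,0.014,-0.02,1.43],
  [-0.416,0.014,-0.02,1.453],
], jaw=0.04)

```text
clock: 40.8
eef_pos: [599.5, -350.6, 97.2]
eef_rot: [3.141, -0.001, 0.044]
wrist_force: [1.3, -0.4, -0.2]
finger_gap: 39.9
finger_force: 0.0
```

```bash
python3 bl.py; python3 -c "
from h import *
got((600,-347.5,2.5,.052))"
```

```text
side [344. 333.] xy [ 609. -170.] [14. 88.] 83.4
side [221. 388.] xy [ 342. -228.] [ 7. 23.] 75.2
side [226. 405.] xy [ 346. -261.] [34.  9.] 31.9
side [374. 408.] xy [ 609. -349.] [109.  12.] 2.8
scene [290. 315.] xy [ 624. -171.] [ 37. 137.] 83.4
scene [222. 334.] xy [ 597. -350.] [107.  27.] 4.3
t 40.9 at [ 600.2 -347.4   97.2] 0.052 gap 39.8 F [-0.  -0.5 -0.3]
(600, -347.5, -30.5, 0.052) -> [-3.000e-04  1.000e-04  1.277e-01] -0.0
```

>>> move_arm([
  [0,0,0.04,0],
  [0,0,0.08,0],
  [0,0,0.11,0],
  [0,0,0.122,0],
  [0,0,0.1275,0],
  [0,0,0.1275,0],
  [0,0,0.1275,0],
])

```text
clock: 41.6
eef_pos: [601.3, -347.7, -28.5]
eef_rot: [3.14, -0.002, 0.052]
wrist_force: [-0.3, 0.5, 0.7]
finger_gap: 39.8
finger_force: 0.0
```

>>> move_arm([
  [0,0,0,0],
  [0,0,0,0],
  [0,0,0,0],
  [0,0,0,0],
  [0,0,0,0],
  [0,0,0,0],
  [0,0,-0.02,0],
  [0,0,-0.06,0],
  [0,0,-0.1,0],
], jaw=0.0)

```text
clock: 42.5
eef_pos: [599.8, -347.0, 70.0]
eef_rot: [-3.14, 0.001, 0.052]
wrist_force: [-0.1, -0.1, 0.0]
finger_gap: 9.3
finger_force: 30.0
```

```bash
python3 -c "
from h import *
got((638.5,29.5,100,1.505))"
```

```text
t 42.5 at [ 599.8 -347.    70. ] 0.052 gap 9.3 F [-0.1 -0.1  0. ]
(638.5, 29.5, 67.0, 1.505) -> [ 0.0581 -0.374   0.0033] -1.453
```

>>> move_arm([
  [0.004,-0.03,-0.01,-0.13],
  [0.01,-0.065,-0.01,-0.26],
  [0.016,-0.1,-0.01,-0.39],
  [0.021,-0.135,-0.01,-0.52],
  [0.026,-0.17,-0.01,-0.65],
  [0.032,-0.205,-0.01,-0.78],
  [0.037,-0.24,-0.01,-0.91],
  [0.043,-0.275,-0.01,-1.04],
  [0.048,-0.31,-0.01,-1.17],
  [0.053,-0.345,-0.01,-1.3],
  [0.058,-0.374,-0.01,-1.43],
  [0.058,-0.374,-0.01,-1.453],
])

```text
clock: 43.7
eef_pos: [638.9, 32.6, 79.4]
eef_rot: [-3.141, -0.0, 1.513]
wrist_force: [-0.0, 0.1, -0.1]
finger_gap: 9.9
finger_force: 30.0
```

>>> move_arm([
  [0,0,0.035,0],
  [0,0,0.07,0],
  [0,0,0.09,0],
  [0,0,0.102,0],
  [0,0,0.102,0],
  [0,0,0.102,0],
])

```text
clock: 44.3
eef_pos: [639.5, 28.8, -21.4]
eef_rot: [3.14, -0.0, 1.504]
wrist_force: [0.1, 1.3, 1.1]
finger_gap: 9.5
finger_force: 30.0
```

>>> move_arm([
  [0,0,0,0],
  [0,0,0,0],
  [0,0,-0.02,0],
  [0,0,-0.06,0],
  [0,0,-0.1,0],
  [-0.04,0,-0.15,0],
  [-0.08,0.03,-0.2,0],
  [-0.12,0.06,-0.25,0],
  [-0.14,0.06,-0.25,0],
], jaw=0.018)

```text
clock: 45.2
eef_pos: [685.4, -101.3, 221.0]
eef_rot: [3.138, 0.0, 1.506]
wrist_force: [1.0, 1.0, 0.4]
finger_gap: 18.3
finger_force: 0.0
```

Run:
```python
from h import *
go()
c=cam('wrist'); np.savez('w7.npz',**c); cv2.imwrite('pics/w7.png',c['frame'])
```

```text
t 45.2 at [ 685.4 -101.3  221. ] 1.506 gap 18.3 F [1.  1.  0.4]
```

View pics/w7.png

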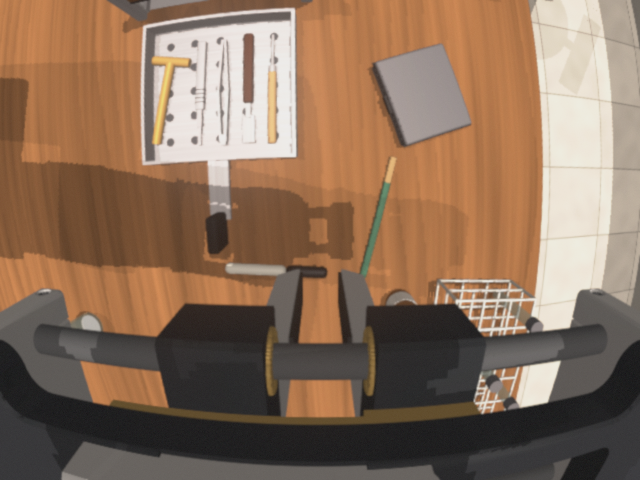

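All five instruments lie in the tray: borer (168,100), scalpel handle (200,90), forceps (223,90), spatula (248,90) and needle (272,90). The tray grip is at (217,232) and the marker is undisturbed at (275,270).

Run:
```python
from h import *
c=dict(np.load('w7.npz'))
print(plane(c,[(218,213),(217,250),(217,232)],60,True), plane(c,[(145,163),(296,157),(293,10),(146,25)],32,True))
got((569,-117,130,1.505),(569,-117,35,1.505))
```

```text
[[ 581.15230115  -86.24666846   60.        ]
 [ 575.00851221 -125.76102493   60.        ]
 [ 577.58649117 -106.28760635   60.        ]] [[489.32438815 -24.02547551  32.        ]
 [665.27164048 -35.79881556  32.        ]
 [672.48142431 131.51761094  32.        ]
 [498.48525728 143.43020661  32.        ]]
t 45.2 at [ 687.  -107.8  225.2] 1.501 gap 17.9 F [-0.2 -4.6  4.1]
(569, -117, 97.0, 1.505) -> [-0.017  -0.1182  0.1272] -0.004
(569, -117, 2.0, 1.505) -> [-0.0168 -0.119   0.2222] -0.004
```

>>> move_arm([
  [-0.004,-0.03,0,0],
  [-0.01,-0.07,0,0],
  [-0.015,-0.116,0.02,-0.004],
  [-0.015,-0.116,0.06,-0.004],
  [-0.015,-0.116,0.1,-0.004],
  [-0.015,-0.116,0.14,-0.004],
  [-0.015,-0.116,0.18,-0.004],
  [-0.015,-0.117,0.21,-0.004],
  [-0.015,-0.117,0.222,-0.004],
  [-0.015,-0.117,0.222,-0.004],
  [-0.015,-0.117,0.222,-0.004],
], jaw=0.05)

```text
clock: 46.35
eef_pos: [567.9, -108.3, -3.0]
eef_rot: [3.139, 0.0, 1.509]
wrist_force: [0.5, -0.5, 0.2]
finger_gap: 49.7
finger_force: 0.0
```

>>> move_arm([
  [0,0,0,0],
  [0,0,0,0],
  [0,0,0,0],
  [0,0,0,0],
  [0,0,0,0],
  [0,0,0,0],
  [0,0,0,0],
], jaw=0.0)

```text
clock: 47.05
eef_pos: [567.3, -108.1, -4.3]
eef_rot: [3.141, 0.0, 1.509]
wrist_force: [1.7, -0.5, 4.3]
finger_gap: 13.6
finger_force: 30.0
```

Run:
```python
from h import *
go((581.8,95,1.8,1.515),(581.8,90,1.8,1.515))
```

```text
t 47.0 at [ 567.3 -108.1   -4.3] 1.509 gap 13.6 F [ 1.7 -0.5  4.3]
(581.8, 95, 1.8, 1.515) -> [ 0.2036  0.0019 -0.0061] -0.006
(581.8, 90, 1.8, 1.515) -> [ 0.1987  0.0022 -0.0061] -0.006
```

>>> move_arm([
  [0.006,0,0,0],
  [0.02,0,0,0],
  [0.037,0,0,-0.002],
  [0.055,0.0005,0,-0.004],
  [0.073,0.0005,0,-0.006],
  [0.091,0.001,0,-0.006],
  [0.109,0.001,0,-0.006],
  [0.127,0.0012,0,-0.006],
  [0.145,0.0014,0,-0.006],
  [0.163,0.0016,0,-0.006],
  [0.177,0.0018,0,-0.006],
  [0.185,0.0018,0,-0.006],
])

```text
clock: 48.25
eef_pos: [580.3, 76.9, -4.3]
eef_rot: [3.141, 0.001, 1.516]
wrist_force: [-1.1, -7.3, 6.4]
finger_gap: 13.9
finger_force: 30.0
```

>>> move_arm([
  [0,0,0,0],
  [0,0,0,0],
  [0,0,0,0],
  [0,0,0,0],
  [-0.02,0,0,0],
  [-0.05,0,0,0],
  [-0.05,0,0,0],
], jaw=0.04)

```text
clock: 48.95
eef_pos: [577.2, 23.9, -4.7]
eef_rot: [-3.141, 0.0, 1.512]
wrist_force: [0.3, 0.0, -0.9]
finger_gap: 39.9
finger_force: 0.0
```

>>> move_arm([
  [0,0,0,0],
  [0,0,0,0],
  [0,0,0,0],
  [0,0,0,0],
  [0,0,0,0],
  [0,0,0,0],
], jaw=0.0)

```text
clock: 49.55
eef_pos: [577.4, 26.8, -4.7]
eef_rot: [-3.142, -0.0, 1.515]
wrist_force: [0.2, 0.0, -0.3]
finger_gap: 0.3
finger_force: 0.0
```

```bash
cat > gr.py <<'E'
from h import *
go()
for n in ('scene','side'):
    c=cam(n); v,u=np.mgrid[0:480,0:640]
    P=(np.array(c['origin'])+rays(c,np.c_[u.ravel(),v.ravel()])*c['z_map'].ravel()[:,None]).reshape(480,640,3)
    X,Y,Z=P[...,0],P[...,1],P[...,2]; f=c['frame'].max(2)
    m=(Z>48)&(Z<66)&(X>540)&(X<640)&(Y>20)&(Y<140)&(f<70); q=P[m]
    if m.sum()>4: r=cv2.minAreaRect(q[:,:2].astype(np.float32)); print(n,m.sum(),np.round(r[0],1),np.round(r[1],1),q[:,1].min(),q[:,1].max())
    if n=='scene': cv2.imwrite('pics/s9.png',c['frame'])
E
python3 gr.py
```

```text
t 49.5 at [577.4  26.8  -4.7] 1.515 gap 0.3 F [ 0.2  0.  -0.3]
side 10 [569.7  47.1] [12.8 54.7] 20.277391513945872 74.87492481536754
```

>>> move_arm([
  [0.008,0,0,0],
  [0.016,0,0,0],
  [0.022,0,0,0],
  [0.027,0,0,0],
  [0.032,0,0,0],
  [0.036,0,0,0],
  [0.04,0,0,0],
  [0.043,0,0,0],
  [0.045,0,0,0],
  [0.045,0,0,0],
])

```text
clock: 50.65
eef_pos: [579.9, 71.9, -4.7]
eef_rot: [-3.142, -0.0, 1.515]
wrist_force: [-0.0, -0.0, -0.5]
finger_gap: 0.8
finger_force: 0.0
```

>>> move_arm([
  [0.001,0,0,0],
  [0.002,0,0,0],
  [0.003,0,0,0],
])

```text
clock: 50.95
eef_pos: [580.1, 74.4, -4.7]
eef_rot: [-3.142, 0.0, 1.515]
wrist_force: [-0.0, -4.7, 1.0]
finger_gap: 0.8
finger_force: 2.0
```

>>> move_arm([
  [0.001,0,0,0],
  [0.002,0,0,0],
  [0.003,0,0,0],
  [0.004,0,0,0],
])

```text
clock: 51.35
eef_pos: [580.6, 75.9, -4.6]
eef_rot: [3.141, 0.004, 1.515]
wrist_force: [0.9, -27.0, 1.8]
finger_gap: 0.6
finger_force: 14.0
```

>>> move_arm([
  [0.0007,0,0,0],
  [0.0014,0,0,0],
  [0.002,0,0,0],
])

```text
clock: 51.65
eef_pos: [580.5, 75.9, -4.6]
eef_rot: [-3.141, 0.006, 1.514]
wrist_force: [-1.7, -39.6, 3.2]
finger_gap: 0.8
finger_force: 19.9
```

The tray is home: it stopped at y = 75.9 with about 40 N reaction. I'll back off and go above the bar.

>>> move_arm([
  [-0.01,0,0,0],
  [-0.04,0,-0.01,0],
  [-0.05,0,-0.05,0],
  [-0.05,0,-0.1,0],
  [-0.05,0,-0.15,0],
  [-0.05,0,-0.2,0],
  [-0.05,0,-0.25,0],
  [-0.05,0,-0.3,0],
  [-0.05,0,-0.31,0],
])

```text
clock: 52.55
eef_pos: [578.7, 31.2, 311.6]
eef_rot: [3.133, -0.001, 1.516]
wrist_force: [-0.3, 0.0, -0.8]
finger_gap: 0.5
finger_force: 0.0
```

```bash
python3 gr.py; python3 -c "
from h import *
got((583,166.7,310,1.515),(583,166.7,224,1.515))"
```

```text
t 52.5 at [578.7  31.2 311.6] 1.516 gap 0.5 F [-0.3  0.  -0.8]
scene 89 [584.3 104.9] [40.4 19.5] 84.86824267807214 125.25335775477998
side 78 [581.7 101.5] [41.8 13.6] 80.94741952956485 122.19865548048324
t 52.6 at [578.1  31.  306.8] 1.515 gap 1.0 F [ 1.3  0.5 -1.1]
(583, 166.7, 277.0, 1.515) -> [ 0.1357 -0.0027  0.0299] 0.0
(583, 166.7, 191.0, 1.515) -> [ 0.1357 -0.003   0.1159] 0.0
```

>>> move_arm([
  [0.04,0,0,0],
  [0.085,-0.001,0,0],
  [0.1357,-0.0028,0.01,0],
  [0.1357,-0.0028,0.03,0],
  [0.1357,-0.0028,0.05,0],
  [0.1357,-0.0028,0.07,0],
  [0.1357,-0.0028,0.085,0],
  [0.1357,-0.0028,0.097,0],
  [0.1357,-0.0028,0.107,0],
  [0.1357,-0.0028,0.114,0],
  [0.1357,-0.0028,0.1155,0],
  [0.1357,-0.0028,0.1155,0],
])

```text
clock: 53.85
eef_pos: [582.1, 166.3, 192.0]
eef_rot: [3.14, -0.001, 1.515]
wrist_force: [-12.1, -1.2, 20.8]
finger_gap: 0.4
finger_force: 10.3
```

>>> move_arm([
  [0,0,0.001,0],
  [0,0,0.002,0],
  [0,0,0.002,0],
])

```text
clock: 54.15
eef_pos: [582.3, 166.4, 191.9]
eef_rot: [3.139, -0.001, 1.515]
wrist_force: [-18.2, -1.6, 33.2]
finger_gap: 0.4
finger_force: 16.9
```

The shutter is fully down (bar top at 225, firm stop). Next, look at the knob from above.

>>> move_arm([
  [0,0,-0.03,0],
  [0,0,-0.08,0],
  [0.03,-0.003,-0.11,0],
  [0.06,-0.004,-0.11,0],
  [0.06,-0.004,-0.11,0],
  [0.06,-0.004,-0.11,0],
])

```text
clock: 54.75
eef_pos: [581.7, 226.3, 296.8]
eef_rot: [-3.14, 0.001, 1.516]
wrist_force: [-0.5, -0.5, -0.2]
finger_gap: 0.6
finger_force: 0.0
```

```bash
python3 - <<'E'
from h import *
go(); 
import subprocess; 
c=cam('wrist'); np.savez('w8.npz',**c); cv2.imwrite('pics/w8.png',c['frame'])
E
python3 sh.py | grep side
```

```text
t 54.8 at [581.7 226.3 296.8] 1.516 gap 0.6 F [-0.5 -0.5 -0.2]
side 532 66 [198. 212. 223.]
side 548 64 [198. 213. 222.]
side 618 68 [197. 213. 223.]
side 632 62 [198. 212. 223.]
```

View pics/w8.png

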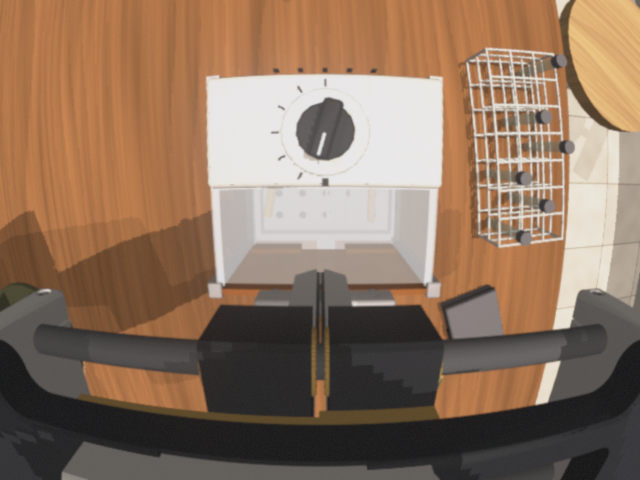

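The view shows the dial centred at (325,131), the knob bar from (332,101) to (318,157), the off mark at (325,182) and the quarter-turn mark at (275,132).

Run:
```python
from h import *
c=dict(np.load('w8.npz'))
d=plane(c,[(325,131),(325,182),(275,132),(325,82)],222,True)[:,:2]; print(d)
k=plane(c,[(331,101),(318,157),(323,133),(320,153)],264,True)[:,:2]; print(k, [np.arctan2(*(k[i]-k[j])[::-1]) for i,j in ((0,1),(2,3))])
a=plane(c,[(210,287),(440,287),(208,78),(441,78)],186,True)[:,:2]; print(a)
got((590,309,330,1.27),(590,309,243,1.27))
g=c['frame'][95:165,290:362].max(2); cv2.imwrite('pics/k.png',cv2.resize(c['frame'][85:190,265:385],None,fx=5,fy=5,interpolation=cv2.INTER_CUBIC))
```

```text
[[590.7318346  310.70903772]
 [588.55209644 271.28360118]
 [552.44497509 312.49606978]
 [592.90670063 349.20566719]]
[[595.07138038 327.93603691]
 [584.51700995 291.25243189]
 [588.66842765 306.89730457]
 [585.97224464 293.81378034]] [np.float64(1.2906492640695197), np.float64(1.3675666140487106)]
[[474.07393234 176.96137877]
 [694.15978625 164.30932864]
 [490.76586643 370.13560598]
 [697.64964154 359.23223855]]
t 54.9 at [581.8 225.3 297.3] 1.514 gap 0.3 F [1.3 0.5 0.4]
(590, 309, 297.0, 1.27) -> [0.084  0.0034 0.0003] 0.244
(590, 309, 210.0, 1.27) -> [0.084  0.0035 0.0873] 0.244
```

View pics/k.png

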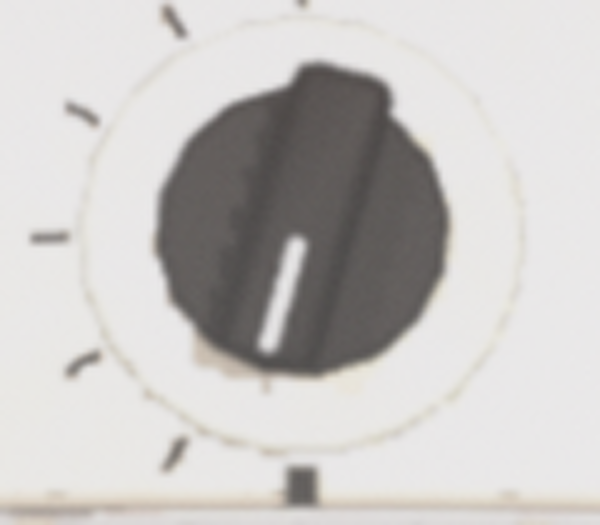

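>>> move_arm([
  [0.03,0.001,0,0.13],
  [0.06,0.003,0,0.264],
  [0.0857,0.0041,0,0.264],
  [0.0857,0.0041,0.02,0.264],
  [0.0857,0.0041,0.045,0.264],
  [0.0857,0.0041,0.07,0.264],
  [0.0857,0.0041,0.085,0.264],
  [0.0857,0.0041,0.0905,0.264],
  [0.0857,0.0041,0.0905,0.264],
  [0.0857,0.0041,0.0905,0.264],
], jaw=0.045)

```text
clock: 55.9
eef_pos: [591.1, 311.5, 208.5]
eef_rot: [3.141, -0.001, 1.25]
wrist_force: [-0.4, -0.4, 1.1]
finger_gap: 45.2
finger_force: 0.0
```

>>> move_arm([
  [0,0,0,0],
  [0,0,0,0],
  [0,0,0,0],
  [0,0,0,0],
  [0,0,0,0],
  [0,0,0,0],
  [0,0,0,0],
], jaw=0.0)

```text
clock: 56.6
eef_pos: [590.5, 311.8, 207.4]
eef_rot: [-3.141, -0.0, 1.251]
wrist_force: [-2.6, 0.5, 1.9]
finger_gap: 13.7
finger_force: 30.0
```

```bash
python3 -c "
from h import *
go((590.7,310.7,207,-.056)); s=manip.read_state(); print(s['joints'][5],s['moment'],s['finger_force'])"
```

```text
t 56.6 at [590.5 311.8 207.4] 1.251 gap 13.7 F [-2.6  0.5  1.9]
(590.7, 310.7, 207, -0.056) -> [-0.001   0.0005  0.0004] 1.307
0.750691353089127 [-0.01673075  0.47817697  0.02360089] 29.983204007148743
```

>>> move_arm([
  [0,0,0,0.12],
  [0,0,0,0.24],
  [0,0,0,0.36],
  [0,0,0,0.48],
  [0,0,0,0.6],
  [0,0,0,0.72],
  [0,0,0,0.84],
  [0,0,0,0.96],
  [0,0,0,1.08],
  [0,0,0,1.2],
  [0,0,0,1.307],
  [0,0,0,1.307],
])

```text
clock: 57.8
eef_pos: [591.6, 310.1, 207.5]
eef_rot: [3.14, -0.002, -0.061]
wrist_force: [2.7, -8.0, 2.2]
finger_gap: 13.8
finger_force: 30.0
```

>>> move_arm([
  [0,0,0,0],
  [0,0,0,0],
])

```text
clock: 58.0
eef_pos: [591.6, 310.1, 207.5]
eef_rot: [3.14, -0.002, -0.058]
wrist_force: [3.4, -6.8, 1.3]
finger_gap: 13.9
finger_force: 30.0
```

>>> move_arm([
  [0,0,0,0],
  [0,0,0,0],
  [0,0,0,0],
  [0,0,-0.02,0],
  [0,0,-0.06,0],
  [0,0.05,-0.1,0],
  [0,0.1,-0.1,0],
  [-0.03,0.14,-0.1,0],
  [-0.07,0.14,-0.1,0],
  [-0.07,0.14,-0.1,0],
  [-0.07,0.14,-0.1,0],
], jaw=0.04)

```text
clock: 59.1
eef_pos: [512.7, 175.9, 308.3]
eef_rot: [-3.141, -0.002, -0.056]
wrist_force: [1.1, -0.1, 0.6]
finger_gap: 40.0
finger_force: 0.0
```

```bash
python3 - <<'E'
from h import *
go()
c=cam('wrist'); np.savez('w9.npz',**c); cv2.imwrite('pics/w9.png',c['frame'])
P=np.array([590.7,310.7,264]); print(proj(c,[P],True))
u,v=proj(c,[P],True)[0].astype(int)
g=c['frame'][v-40:v+41,u-40:u+41].max(2)
# pointer: bright pixels surrounded by the dark knob: take contours inside the dark disc
dark=(g<130).astype(np.uint8)
k,l,s,ce=cv2.connectedComponentsWithStats(dark); i=1+s[1:,4].argmax(); cs,_=cv2.findContours((l==i).astype(np.uint8),cv2.RETR_EXTERNAL,cv2.CHAIN_APPROX_NONE)
hull=np.zeros_like(dark); cv2.drawContours(hull,[cv2.convexHull(max(cs,key=len))],-1,1,-1); hull=cv2.erode(hull,np.ones((3,3)))
w=(hull>0)&(g>150); ys,xs=np.nonzero(w); print('disc',s[i],ce[i]+[u-40,v-40],'ptr n',len(xs))
pts=plane(c,np.c_[xs+u-40,ys+v-40],264,True)[:,:2]; m=pts.mean(0); d=np.linalg.svd(pts-m,full_matrices=False)[2][0]
print(np.round(pts,1)[:20].tolist(),m, 'axis deg',np.degrees(np.arctan2(d[1],d[0])))
E
python3 sh.py|grep side; python3 gr.py
```

```text
t 59.1 at [512.7 175.9 308.3] -0.056 gap 40.0 F [ 1.1 -0.1  0.6]
[[134.3269815  157.81033107]]
disc [  35   14   46   54 2138] [150.74087933 156.37605239] ptr n 58
[[586.8, 311.4], [586.7, 310.5], [586.2, 312.3], [586.1, 311.5], [586.0, 310.6], [585.3, 311.5], [585.2, 310.7], [585.1, 309.8], [584.6, 311.6], [584.5, 310.7], [583.8, 311.7], [583.7, 310.8], [583.6, 309.9], [583.1, 311.8], [583.0, 310.9], [582.9, 310.0], [582.3, 311.9], [582.2, 311.0], [582.1, 310.1], [581.6, 311.9]] [579.41156285 311.38934286] axis deg 175.11778443767588
side 532 68 [198. 213. 223.]
side 548 63 [199. 213. 223.]
side 618 62 [198. 213. 223.]
side 632 60 [197. 214. 222.]
t 59.2 at [513.7 176.3 307.2] -0.056 gap 40.1 F [-0.7 -0.4  0.1]
scene 85 [586.2 105.1] [40.4 22. ] 83.71224414698958 126.3885113697707
side 79 [581.7 102. ] [42.5 13.9] 80.56312394553129 123.02043167582428
```

```bash
python3 -c "
from cell import manip
print(manip.sign_off())"
```

```text
the job is handed in; nothing more can be done
None
```

I handed the job in at about 59 s: all five instruments are in the tray, the tray is fully home, the shutter is down and the lamp timer reads a quarter turn (about 1.57–1.60 rad); the reported tool point turned out to be 33 mm past the real fingertips, so I corrected for it throughout.

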